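Check a splined plug gauge in the depth fixture

TASK

Slide the aluminium depth fixture across the stone plate, without lifting it, from the plain outline into the outline with the cross, so that it stands squarely inside. Then take the splined plug gauge (the one with the square handle) from the wooden rack, turn it until its splines mesh with the slots of the fixture's bore, and push it fully home against the spring plunger. Finish while still holding the gauge pressed fully home: do not let go; leave the plain gauge and the other things on the bench alone.

Things in the scene. Friction and masses are not known exactly. Their poses are not given: they have to be found in the camera images.
- plate: Fixed grey stone plate, 200 (x) x 270 (y) x 12 mm, lying on the bench; origin at the centre of its underside, z up. Both outlines are painted on its top.
- park_mark: Painted white outline on the plate (flat), inside 146 x 86 mm, line 3 mm, where the fixture stands at first. Origin on the plate's top, 12 mm above the bench, at the place of the fixture's bore axis; inside it runs from x = -103 to +43 mm, y = -43 to +43 mm; z up.
- work_mark: The other painted outline, same size and frame, with a cross of 50 mm lines at its origin: the fixture must end inside it, bore over the cross, its x along the mark's x. Origin 12 mm above the bench. The marks are parallel, origins 130 mm apart along y; which is on the left varies.
- fixture: Loose aluminium fixture, about 0.9 kg, on the plate. Origin on its underside, on the bore axis; z up. Housing: 70 x 70 x 50 mm high, centred on the origin, the splined bore open at its top. Tail: from the housing to x = -95 mm, 70 mm wide, 15 mm high, with a black upright grip tab.
- grip_tab (a point): Centre of the top of the fixture's grip tab, at x = -69 mm, y = 0, z = 55 mm of the fixture. The tab is 36 mm (x) x 14 mm (y) and stands 40 mm above the tail; pinch it from above across its 14 mm, along y. Axes as the fixture's.
- bore_mouth (a point): Centre of the bore's mouth on the housing's top, 50 mm above the fixture's underside; axes as the fixture's. Bore: 22 mm round middle and four slots along +x, -x, +y, -y (parallel to the housing's sides), each 9.5 mm wide, reaching 20 mm from the axis, the same all the way down.
- plunger (a joint): Brass spring plunger, 16 mm diameter, in the bore; 0 = up, its top 22 mm below the mouth; grows in m as pressed. 5 N at 0, 9 N at 0.010 m. The plug's tip above the fixture's underside: 38 mm when the splines reach the mouth, 28 mm when it meets the plunger, 18 mm fully home (flange on housing, plunger 0.010); let go, it rises again.
- plug: Splined plug gauge, loose, about 0.25 kg, 98 mm tall, upright; origin at its lower tip, z up. From the tip: round nose 18 mm diameter, tapered over the first 5 mm; four splines from 12 to 32 mm, along +x, -x, +y, -y, 7 mm wide, reaching 18 mm from the axis; flange 52 mm diameter from 32 to 38 mm; handle above. At first it hangs by its flange in one of the rack's holes, at any yaw.
- plug_top (a point): Centre of the top of the plug's square black handle: 24 x 24 mm, from 38 to 98 mm above the plug's tip, flats square to the plug's x and y, in line with the splines. The plug fits the bore at any quarter turn, with 1.2 mm play beside each spline (about 5 degrees).
- plain_plug: Plain plug gauge, loose, in the rack's other hole: smooth, with a round black handle 24 mm diameter, its top 15 mm lower than the square handle's; to be left alone. Origin at the centre of its lower tip.
- rack: Fixed wooden rack 80 (x) x 200 (y) x 45 mm; origin at the centre of its underside. Two upright through holes, 43 mm diameter, at y = -50 and +50 mm.
- wrench: Steel wrench lying on the bench beyond the work; to be left alone.
- bracket: Small machined aluminium angle bracket, 60 x 50 x 52 mm; to be left alone.
- oil_can: Grey can, 52 mm diameter, 110 mm high; to be left alone.

How it is judged:
On the way, in this order (a step that is already met when the one before it is completed fails the run):
1. the fixture has been slid squarely into the outline with the cross, the gauge still out of the bore (horizontal distance between fixture and work_mark below 0.012 m and angle between the x axis of fixture and the x axis of work_mark, either way round below 0.2 rad and linear speed of fixture below 0.02 m/s and distance between plug and fixture above 0.06 m), for 0.2 s.
2. the gauge's splines have meshed: they are at least 5 mm down in the slots (horizontal distance between plug and fixture below 0.005 m and z of plug in the frame of fixture below 0.033 m), for 0.1 s.
At the end, for the whole second after the job is handed in: The fixture stands inside the crossed outline (within 12 mm and 0.2 rad, level); the gauge is upright in its bore, splines in the slots, flange within 2.5 mm of the housing and plunger pressed at least 7.5 mm, and the fingers still hold or press the gauge (over 2 N) (horizontal distance between fixture and work_mark below 0.012 m and angle between the x axis of fixture and the x axis of work_mark, either way round below 0.2 rad and angle between fixture's own z axis and vertical below 0.05 rad and horizontal distance between plug and fixture below 0.004 m and z of plug in the frame of fixture below 0.0205 m and angle between plug's own z axis and vertical below 0.08 rad and (angle between the x axis of plug and the x axis of fixture, either way round below 0.15 rad or angle between the x axis of plug and the y axis of fixture, either way round below 0.15 rad) and value of joint plunger above 0.0075 m and contact force between the fingers and plug above 2 N); the arm keeps its last pose, push and grip.
It fails at once if the fixture was lifted off the plate or tipped (height (world z) of fixture above 0.022 m or angle between fixture's own z axis and vertical above 0.15 rad).
It fails at once if the plain gauge was disturbed (distance of plain_plug from where it was at the start of the episode above 0.02 m).
It fails at once if a thing on the bench was disturbed (distance of any of wrench, bracket, oil_can from where it was at the start of the episode above 0.02 m).
It also fails if it takes over 51 s, if anything falls off the work surface, if the arm or the gripper's body presses on something with over 40 N, if the wrist force passes 120 N, or if a joint passes its speed limit or range.

ROBOT

A 6-joint arm with a two-finger parallel gripper is mounted at the origin on the work surface. World frame = base frame: x ahead of the robot, y to its left, z up, the work surface at z = 0. Lengths are in m, angles in rad, forces in N, time in s.
With the tool pointing down it reaches from about 0.425 to 0.95 m from the base axis. Payload 3.5 kg.
Tool frame: the origin (TCP) lies on the centre line of the jaws, within the pads' length; the fingertips stand 22 mm ahead of it and the grasp point (between the pads) lies 3 mm ahead of it; z points along the fingers, y is the direction in which the jaws open and shut (so a half turn about z gives the same grasp; the last joint's range is limited). The gripper opens to 85 mm and grips with 20 to 120 N. Pads are 22 mm wide; open, the fingers measure 114 mm over their backs; the gripper's body (76 mm by 85 mm) begins 54 mm behind the grasp point. The pads swing forward as they close: fully open they stand 13 mm farther back than shut.
Start: joints at [1.069, 0.286, 1.577, -0, 1.279, -0.15], TCP at [0.233, 0.634, 0.253] pointing down, gripper open.
Joint ranges: [-2.77, 2.77], [-0.9, 2.22], [0.21, 2.48], [-1.53, 4.67], [0.24, 2.81], [-2.84, 2.84]. Speed limits (rad/s): [2.79, 2.79, 3.14, 3.14, 3.14, 3.14].

INTERFACE

Orientations are given as a rotation vector (axis times angle).
In Python, from bench import sense, optics, order gives the robot as it stands.
- The arm moves only by the tool servo_tool, never from a script. Its argument "targets" is a list of rows, each an object of numbers: "x", "y", "z": the shift along the tool's x, y, z in units of 25 mm (1.0 is 25 mm); "wx", "wy", "wz": the turn, a rotation vector about the tool's x, y, z in units of 5 degrees (1.0 is 5 degrees); "claw": the opening, from 0 (shut) to 1 (fully open). In form: [{"x": .., "y": .., "z": .., "wx": .., "wy": .., "wz": .., "claw": ..}, ...]. A call has exactly 10 rows; each row is the pose to reach, as a shift and turn from the pose commanded when the call began, along the tool's axes at that moment; what a row does not reach only later rows make up. A row lasts 1/10 s, in which the tool goes at most 50 mm and 8.59 degrees, less where a joint would pass 70% of its speed; a pose out of reach is approached as far as the arm can. A call with a gripper value outside its range is refused whole. The fingers move at their own pace and stop on an object; "force" is the grip in N (left out, the last holds). Time passes only in rows, so rows that repeat a pose let the fingers close, or fill a call up. It gives the time, the measured TCP pose, the force and the opening at its end, in the units of the state.
- sense(): the state, without advancing time (a new reading comes with each control period).
- optics.camera(name): name is "scene" or "side" or "wrist"; returns a dict with "pixels" (400x640x3 uint8, blue, green, red), "depth" (400x640 float32, m along the optical axis (not along the pixel's ray), 0 where there is no reading), "mtx" (3x3 intrinsics, pixels), "T" (4x4, takes a point from camera to world coordinates); the wrist camera has in their place "tool_from_camera" (4x4, takes a point from camera to tool coordinates, whose origin is the TCP and whose axes are the flange's). Camera axes: x right, y up, looking along -z (the intrinsics and any distortion apply to the point x, -y, -z); pixel columns grow to the right and rows downward; lengths in m; the calibration is good to about 2 mm. A picture is of the moment at which its call begins: read the wrist's pose just before it.
- order.job_done(): hands the job in, once; it reports no verdict.
The state is a dict: "time": time; "joint_pos": joint angles; "dq": joint speeds; "joint_torque": joint torques, N m; "tcp_pos": TCP position; "orientation": TCP orientation; "ft_force": force on the tool from outside, world axes, zero at the start; "ft_torque": the same for the moment, N m; "grip_width": finger opening in m.
Only numpy, scipy, OpenCV 4.12 (cv2) and the standard library are available. Lean on these libraries where they do the work, as an engineer would, in place of code of your own. Each camera call takes 0.05 s, during which the arm holds its last target.

## Working session

There is one attempt and no reset: what is moved stays moved. The work goes in short steps, Python scripts to look and compute and a tool call to move; the robot and the scene stay as the last step left them, time stands still between calls to the robot, and variables do not carry over. Pictures are saved under pics/ and viewed, and the job is handed in when it is done.

Besides the shell and the picture viewer there is one more tool, called after "Call:" by a JSON object that holds its "fn" and its "kwargs". servo_tool: Moves the arm, as the interface text tells. Its arguments: {"type":"object","properties":{"targets":{"type":"array"},"force":{"type":"number"}},"required":["targets"]}

```bash
ls; mkdir -p pics
python3 - <<'E'
from bench import sense,optics
import cv2,numpy as np,pickle
s=sense();print(s)
d={}
for n in("scene","side","wrist"):
    c=optics.camera(n);d[n]=c;cv2.imwrite(f"pics/{n}0.png",c["pixels"]);print(n,c["mtx"].tolist(),np.round(c.get("T",c.get("tool_from_camera")),4).tolist(),[k for k in c])
pickle.dump((s,d),open("d0.pkl","wb"))
E
```

```text
pics
{'time': 0.0, 'joint_pos': array([ 1.06899995e+00,  2.87232753e-01,  1.57820914e+00, -9.40978805e-06,
        1.27858273e+00, -1.49986038e-01]), 'dq': array([-0.00023228, -0.00173278, -0.00122804,  0.00019996,  0.00100162,
       -0.0010878 ]), 'joint_torque': array([-9.22017534e-04, -4.05959594e+01, -2.92638320e+01, -1.52463504e-04,
        5.67119743e-03, -1.97852563e-05]), 'tcp_pos': array([0.23226988, 0.63312432, 0.25188498]), 'orientation': array([-0.54963753, -3.09235379,  0.0036227 ]), 'ft_force': array([1.36962146, 0.03684634, 0.2936169 ]), 'ft_torque': array([-0.04825699, -0.00049109, -0.00965518]), 'grip_width': 0.08538074046514028}
scene [[365.94026048494254, 0.0, 314.5884660251967], [0.0, 365.94026048494254, 197.1534968859637], [0.0, 0.0, 1.0]] [[0.5863, -0.6855, 0.4316, 0.9274], [0.8101, 0.498, -0.3095, -0.2043], [-0.0028, 0.531, 0.8473, 0.6767], [0.0, 0.0, 0.0, 1.0]] ['pixels', 'depth', 'mtx', 'T']
side [[386.03240329690334, 0.0, 320.182152714074], [0.0, 386.03240329690334, 201.881542023006], [0.0, 0.0, 1.0]] [[0.8894, 0.2793, -0.362, 0.3897], [-0.457, 0.5197, -0.7219, -0.5559], [-0.0135, 0.8074, 0.5898, 0.5344], [0.0, 0.0, 0.0, 1.0]] ['pixels', 'depth', 'mtx', 'T']
wrist [[302.216371421852, 0.0, 318.2995202419498], [0.0, 302.216371421852, 200.82377932510755], [0.0, 0.0, 1.0]] [[0.0006, 0.9495, 0.3138, 0.0806], [1.0, -0.0004, -0.0007, 0.0006], [-0.0005, 0.3138, -0.9495, -0.1204], [0.0, 0.0, 0.0, 1.0]] ['pixels', 'depth', 'mtx', 'tool_from_camera']
```

View pics/scene0.png

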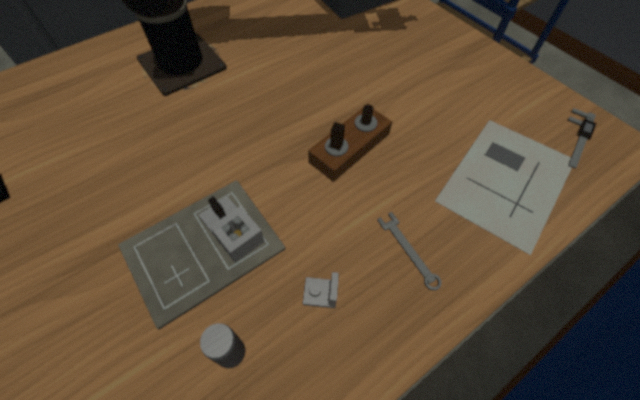

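View pics/side0.png

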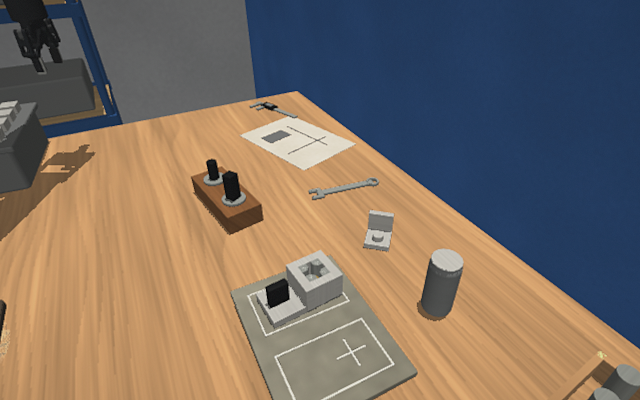

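View pics/wrist0.png

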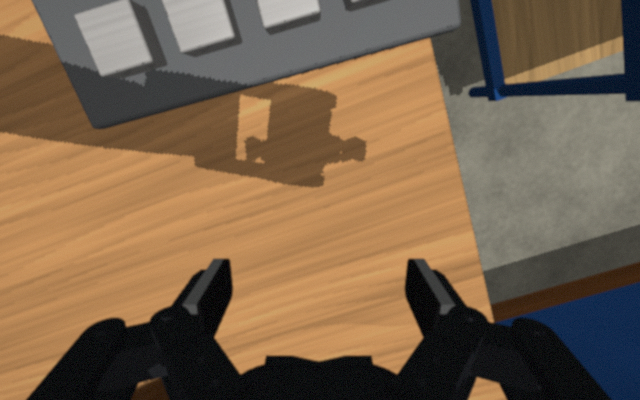

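The scene picture shows the fixture at (230,225) in the plain outline, and the crossed outline to its left with the cross near (178,275). The splined plug is at (337,140), with the plain gauge at (367,115). Next I'll measure.

```bash
cat > h.py <<'E'
import numpy as np,cv2,pickle
from scipy.spatial.transform import Rotation as R
def cloud(c,T=None):
    T=c["T"] if T is None else T
    d=c["depth"];K=c["mtx"];v,u=np.mgrid[:400,:640]
    P=np.stack([(u-K[0,2])/K[0,0]*d,-(v-K[1,2])/K[1,1]*d,-d],-1)
    W=P@T[:3,:3].T+T[:3,3]; W[d<=0]=np.nan; return W
def ray(c,uv,z,T=None):
    T=c["T"] if T is None else T
    K=c["mtx"];uv=np.atleast_2d(uv).astype(float)
    D=np.stack([(uv[:,0]-K[0,2])/K[0,0],-(uv[:,1]-K[1,2])/K[1,1],-np.ones(len(uv))],-1)@T[:3,:3].T
    o=T[:3,3]; return o+D*((z-o[2])/D[:,2])[:,None]
def wristT(s,c):
    T=np.eye(4);T[:3,:3]=R.from_rotvec(s["orientation"]).as_matrix();T[:3,3]=s["tcp_pos"];return T@c["tool_from_camera"]
def rect(pts):
    (cx,cy),(w,h),a=cv2.minAreaRect((pts[:,:2]*1000).astype(np.float32));return np.round([cx,cy,w,h,a],1)
E
python3 - <<'E'
from h import *
s,d=pickle.load(open("d0.pkl","rb"))
for n in("scene","side"):
    c=d[n];W=cloud(c);p=c["pixels"].astype(int);g=p.max(2);sat=g-p.min(2);Z=W[...,2]
    reg=(W[...,0]>0.2)&(W[...,0]<.9)&(W[...,1]>-.6)&(W[...,1]<.6)
    for nm,m in (("dark_tall",(g<60)&(Z>.05)&(Z<.16)&reg),("z60",(abs(Z-.062)<.004)&(sat<30)&(g>70)&reg),("tab",(abs(Z-.067)<.003)&(g<60)&reg),("plate",(abs(Z-.012)<.004)&(sat<25)&reg),("white",(abs(Z-.012)<.005)&(sat<30)&(g>165)&reg),("bench",(abs(Z)<.004)&reg)):
        k,l,st,ce=cv2.connectedComponentsWithStats(m.astype(np.uint8))
        for i in range(1,k):
            if st[i,4]>25:
                q=W[l==i];print(n,nm,st[i,:5],"rect",rect(q),"z",np.round(np.percentile(q[:,2],[2,50,98]),4))
E
```

```text
scene dark_tall [360 105  13  20 198] rect [512.3 238.8  24.3  21.7  52.5] z [0.0532 0.0825 0.0964]
scene dark_tall [329 123  16  27 335] rect [526.7 139.7  28.6  25.2  31.7] z [0.0539 0.0933 0.1116]
scene dark_tall [208 197  16  19 144] rect [ 513.5 -147.6   36.7   13.6    3.5] z [0.0519 0.0654 0.068 ]
scene dark_tall [213 332  28  33 311] rect [ 770.6 -252.8   16.1   46.8   22.7] z [0.0519 0.0803 0.0996]
scene z60 [ 210  207   51   46 1067] rect [ 581.6 -141.7   71.8   70.1    5.1] z [0.0588 0.061  0.0633]
scene tab [208 197  15  15  98] rect [ 513.5 -147.6   36.8   12.6    3.6] z [0.0644 0.0662 0.068 ]
scene plate [  119   181   166   147 10146] rect [ 547.7 -210.1  267.5  200.8   89.5] z [0.0087 0.011  0.0134]
scene plate [303 278  32  30 574] rect [760.8 -74.9  57.9  50.   48.2] z [0.0089 0.0111 0.0139]
scene bench [     0     24    594    376 120988] rect [5.5000e+02 7.0000e-01 1.1986e+03 7.0000e+02 9.0000e+01] z [-0.0032 -0.0008  0.0018]
scene bench [429 278   9  10  46] rect [872.8 113.   11.2  19.9   5. ] z [-0.003  -0.001   0.0018]
side dark_tall [207 160  12  20 185] rect 
[... 1061 characters left out ...]
   256   186   144 12949] rect [ 547.2 -212.9  268.   197.9   89.5] z [0.0102 0.0122 0.0141]
side plate [421 299  31  16  98] rect [ 741.2 -271.4   20.    49.1   38.1] z [0.0082 0.0121 0.0159]
side white [364 229  28  18 240] rect [757.5 -80.1  46.9  49.4  47.8] z [0.0103 0.0121 0.0138]
side white [246 288 104  48 353] rect [ 548.5 -146.4   95.3  152.7   89.8] z [0.0105 0.0123 0.0142]
side white [274 318 121  82 676] rect [ 547.2 -275.9   94.7  153.    89. ] z [0.0108 0.0124 0.0143]
side white [336 339  30  27 141] rect [ 577.3 -275.7   35.9   36.8   44.9] z [0.0103 0.0122 0.0144]
side bench [   72   112   521   288 83140] rect [ 550.    71.9  700.  1056.1    0. ] z [-0.0017  0.0002  0.0022]
```

```bash
cat >> h.py <<'E'
def conv(xyz,jaw=None,s=None):
    from bench import sense
    s=s or sense();M=R.from_rotvec(s["orientation"]).as_matrix()
    print("t",round(s["time"],2),"tcp",np.round(s["tcp_pos"],4),"jaw",round(np.degrees(np.arctan2(M[1,1],M[0,1])),2),"down",np.round(M[:,2],4),"F",np.round(s["ft_force"],1),"w",round(s["grip_width"],4),"q",np.round(s["joint_pos"],2))
    dl=M.T@(np.array(xyz)-s["tcp_pos"])/0.025
    out=dict(zip("xyz",np.round(dl,3)))
    if jaw is not None:
        cur=np.arctan2(M[1,1],M[0,1]);g=np.radians(jaw);G=np.array([[np.sin(g)*-1,np.cos(g),0],[np.cos(g),np.sin(g),0],[0,0,-1]]).T
        # columns: tool x,y,z in world
        G=np.column_stack([[-np.sin(g),np.cos(g),0],[np.cos(g),np.sin(g),0],[0,0,-1]])
        rv=R.from_matrix(M.T@G).as_rotvec();out.update(zip(["wx","wy","wz"],np.round(np.degrees(rv)/5,3)))
    print(out)
E
python3 - <<'E'
from h import *
conv([.5,.25,.25],94.5);conv([.5133,-.149,.2],94.5)
E
```

```text
t 0.15 tcp [0.2324 0.6333 0.2522] jaw 69.84 down [-9.0e-04 -1.6e-03 -1.0e+00] F [0.7 0.8 0.5] w 0.0854 q [ 1.07  0.29  1.58  0.    1.28 -0.15]
{'x': np.float64(-15.333), 'y': np.float64(-10.702), 'z': np.float64(0.104), 'wx': np.float64(-0.02), 'wy': np.float64(-0.008), 'wz': np.float64(-4.931)}
t 0.15 tcp [0.2324 0.6333 0.2522] jaw 69.84 down [-9.0e-04 -1.6e-03 -1.0e+00] F [0.7 0.8 0.5] w 0.0854 q [ 1.07  0.29  1.58  0.    1.28 -0.15]
{'x': np.float64(-21.333), 'y': np.float64(-25.497), 'z': np.float64(2.129), 'wx': np.float64(-0.02), 'wy': np.float64(-0.008), 'wz': np.float64(-4.931)}
```

Call:
{"fn": "servo_tool", "kwargs": {"targets": [{"x": -1.5, "y": -1.1, "wz": -0.5}, {"x": -3, "y": -2.1, "wz": -1}, {"x": -4.6, "y": -3.2, "wz": -1.5}, {"x": -6.1, "y": -4.3, "wz": -2}, {"x": -7.7, "y": -5.4, "wz": -2.5}, {"x": -9.2, "y": -6.4, "wz": -3}, {"x": -10.7, "y": -7.5, "wz": -3.5}, {"x": -12.3, "y": -8.6, "wz": -4}, {"x": -13.8, "y": -9.6, "wz": -4.5}, {"x": -15.3, "y": -10.7, "wz": -4.93}]}}

```text
invalid input
```

Run:
```python
from h import *
from bench import sense,optics
conv([.5133,-.149,.17],94.5)
s=sense();c=optics.camera("wrist");pickle.dump((s,c),open("d1.pkl","wb"));cv2.imwrite("pics/w1.png",c["pixels"])
```

```text
t 0.15 tcp [0.2324 0.6333 0.2522] jaw 69.84 down [-9.0e-04 -1.6e-03 -1.0e+00] F [0.7 0.8 0.5] w 0.0854 q [ 1.07  0.29  1.58  0.    1.28 -0.15]
{'x': np.float64(-21.333), 'y': np.float64(-25.495), 'z': np.float64(3.329), 'wx': np.float64(-0.02), 'wy': np.float64(-0.008), 'wz': np.float64(-4.931)}
```

View pics/w1.png

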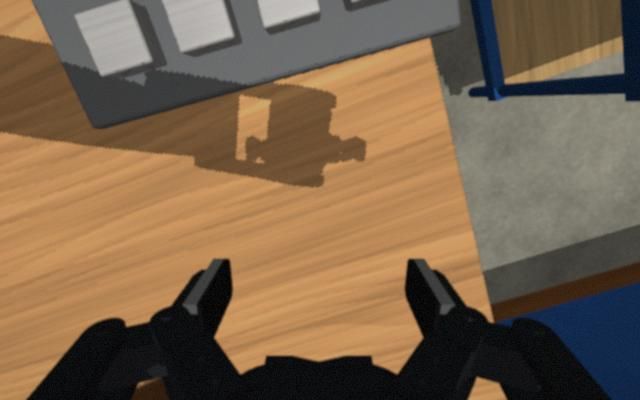

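The call was refused and the arm hasn't moved, so the view is the same as before. It seems every row needs all seven keys.

Call:
{"fn": "servo_tool", "kwargs": {"targets": [{"x": -1.5, "y": -1.1, "z": 0, "wx": 0, "wy": 0, "wz": -0.5, "claw": 1}, {"x": -3, "y": -2.1, "z": 0, "wx": 0, "wy": 0, "wz": -1, "claw": 1}, {"x": -4.6, "y": -3.2, "z": 0, "wx": 0, "wy": 0, "wz": -1.5, "claw": 1}, {"x": -6.1, "y": -4.3, "z": 0, "wx": 0, "wy": 0, "wz": -2, "claw": 1}, {"x": -7.7, "y": -5.4, "z": 0, "wx": 0, "wy": 0, "wz": -2.5, "claw": 1}, {"x": -9.2, "y": -6.4, "z": 0, "wx": 0, "wy": 0, "wz": -3, "claw": 1}, {"x": -10.7, "y": -7.5, "z": 0, "wx": 0, "wy": 0, "wz": -3.5, "claw": 1}, {"x": -12.3, "y": -8.6, "z": 0, "wx": 0, "wy": 0, "wz": -4, "claw": 1}, {"x": -13.8, "y": -9.6, "z": 0, "wx": 0, "wy": 0, "wz": -4.5, "claw": 1}, {"x": -15.3, "y": -10.7, "z": 0, "wx": 0, "wy": 0, "wz": -4.93, "claw": 1}]}}

```text
time: 1.2
tcp_pos: [0.5002, 0.2491, 0.2533]
orientation: [-0.126, 3.139, 0.0]
ft_force: [0.7, 0.1, -0.7]
grip_width: 0.0856
```

Run:
```python
from h import *
from bench import sense,optics
conv([.5133,-.149,.17],94.5)
s=sense();c=optics.camera("wrist");pickle.dump((s,c),open("d1.pkl","wb"));cv2.imwrite("pics/w1.png",c["pixels"])
```

```text
t 1.2 tcp [0.5002 0.2491 0.2533] jaw 94.59 down [ 2.e-04  2.e-04 -1.e+00] F [ 0.7  0.1 -0.7] w 0.0856 q [ 0.28  0.03  1.87  0.    1.25 -1.37]
{'x': np.float64(0.753), 'y': np.float64(-15.915), 'z': np.float64(3.331), 'wx': np.float64(0.002), 'wy': np.float64(0.003), 'wz': np.float64(0.018)}
```

View pics/w1.png

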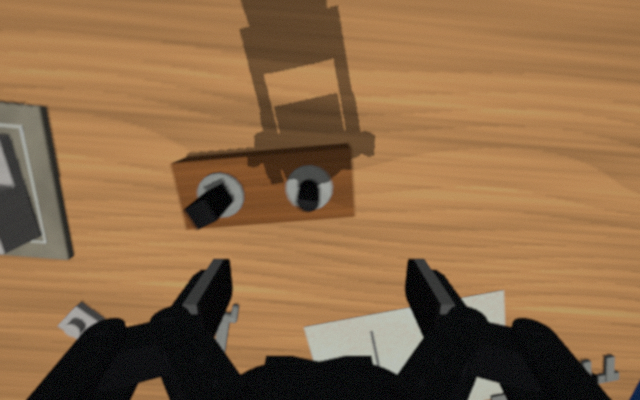

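The wrist picture shows the rack with the square handle near (210,205) and the plain one near (308,190). Moving to above the tab.

Call:
{"fn": "servo_tool", "kwargs": {"targets": [{"x": 0, "y": -1.6, "z": 0, "wx": 0, "wy": 0, "wz": 0, "claw": 1}, {"x": 0.1, "y": -3.2, "z": 0, "wx": 0, "wy": 0, "wz": 0, "claw": 1}, {"x": 0.2, "y": -4.9, "z": 0, "wx": 0, "wy": 0, "wz": 0, "claw": 1}, {"x": 0.3, "y": -6.6, "z": 0, "wx": 0, "wy": 0, "wz": 0, "claw": 1}, {"x": 0.4, "y": -8.3, "z": 0.3, "wx": 0, "wy": 0, "wz": 0, "claw": 1}, {"x": 0.5, "y": -10, "z": 0.8, "wx": 0, "wy": 0, "wz": 0, "claw": 1}, {"x": 0.6, "y": -11.7, "z": 1.4, "wx": 0, "wy": 0, "wz": 0, "claw": 1}, {"x": 0.7, "y": -13.4, "z": 2, "wx": 0, "wy": 0, "wz": 0, "claw": 1}, {"x": 0.75, "y": -14.8, "z": 2.7, "wx": 0, "wy": 0, "wz": 0, "claw": 1}, {"x": 0.75, "y": -15.9, "z": 3.33, "wx": 0, "wy": 0, "wz": 0, "claw": 1}]}}

```text
time: 2.25
tcp_pos: [0.5116, -0.1489, 0.1693]
orientation: [0.12, -3.139, 0.0]
ft_force: [1.5, -0.2, 0.3]
grip_width: 0.0855
```

Run:
```python
from h import *
from bench import sense,optics
conv([.5133,-.149,.058],94.5)
s=sense();c=optics.camera("wrist");pickle.dump((s,c),open("d2.pkl","wb"));cv2.imwrite("pics/w2.png",c["pixels"])
W=cloud(c,wristT(s,c));p=c["pixels"].astype(int);g=p.max(2);sat=g-p.min(2);Z=W[...,2]
for nm,m in (("tab",(abs(Z-.067)<.004)&(g<60)),("z62",(abs(Z-.062)<.004)&(g>70)&(sat<40))):
    k,l,st,ce=cv2.connectedComponentsWithStats(m.astype(np.uint8))
    for i in range(1,k):
        if st[i,4]>100:
            q=W[l==i];print(nm,st[i],rect(q),np.percentile(q[:,2],[2,50,98]))
```

```text
t 2.25 tcp [ 0.5116 -0.1489  0.1693] jaw 94.39 down [-1.e-04 -1.e-04 -1.e+00] F [ 1.5 -0.2  0.3] w 0.0855 q [-0.47  0.06  2.   -0.    1.08 -2.12]
{'x': np.float64(-0.07), 'y': np.float64(-0.008), 'z': np.float64(4.453), 'wx': np.float64(-0.001), 'wy': np.float64(-0.001), 'wz': np.float64(-0.021)}
tab [312 188  16  44 649] [ 513.1 -147.1   35.9   11.9    4.9] [0.06421494 0.06649022 0.067927  ]
z62 [ 279  245   84   72 4890] [ 581.9 -140.6   71.    70.3    4.8] [0.05951593 0.06148602 0.06268178]
```

View pics/w2.png

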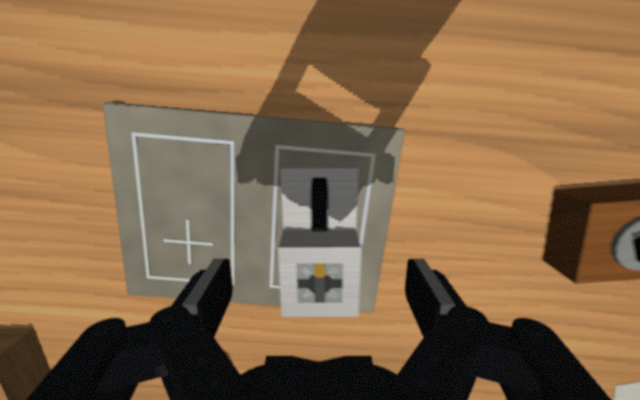

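The tab is at (320,203) directly ahead of the jaws, with the crossed outline on the left (cross at (188,242)). Descending onto the tab.

Call:
{"fn": "servo_tool", "kwargs": {"targets": [{"x": 0, "y": 0, "z": 0.7, "wx": 0, "wy": 0, "wz": 0, "claw": 1}, {"x": 0, "y": 0.03, "z": 1.4, "wx": 0, "wy": 0, "wz": 0, "claw": 1}, {"x": 0, "y": 0.03, "z": 2.1, "wx": 0, "wy": 0, "wz": 0, "claw": 1}, {"x": 0, "y": 0.03, "z": 2.8, "wx": 0, "wy": 0, "wz": 0, "claw": 1}, {"x": 0, "y": 0.03, "z": 3.4, "wx": 0, "wy": 0, "wz": 0, "claw": 0.7}, {"x": 0, "y": 0.03, "z": 3.9, "wx": 0, "wy": 0, "wz": 0, "claw": 0.6}, {"x": 0, "y": 0.03, "z": 4.2, "wx": 0, "wy": 0, "wz": 0, "claw": 0.5}, {"x": 0, "y": 0.03, "z": 4.4, "wx": 0, "wy": 0, "wz": 0, "claw": 0.4}, {"x": 0, "y": 0.03, "z": 4.45, "wx": 0, "wy": 0, "wz": 0, "claw": 0.35}, {"x": 0, "y": 0.03, "z": 4.45, "wx": 0, "wy": 0, "wz": 0, "claw": 0.3}], "force": 50}}

```text
time: 3.3
tcp_pos: [0.5121, -0.1464, 0.0591]
orientation: [-0.123, 3.139, -0.001]
ft_force: [0.1, 0.4, -0.3]
grip_width: 0.0261
```

Call:
{"fn": "servo_tool", "kwargs": {"targets": [{"x": 0, "y": 0, "z": 0, "wx": 0, "wy": 0, "wz": 0, "claw": 0.2}, {"x": 0, "y": 0, "z": 0, "wx": 0, "wy": 0, "wz": 0, "claw": 0.1}, {"x": 0, "y": 0, "z": 0, "wx": 0, "wy": 0, "wz": 0, "claw": 0}, {"x": 0, "y": 0, "z": 0, "wx": 0, "wy": 0, "wz": 0, "claw": 0}, {"x": 0, "y": 0, "z": 0, "wx": 0, "wy": 0, "wz": 0, "claw": 0}, {"x": 0, "y": 0, "z": 0, "wx": 0, "wy": 0, "wz": 0, "claw": 0}, {"x": 0, "y": 0, "z": 0, "wx": 0, "wy": 0, "wz": 0, "claw": 0}, {"x": 0, "y": 0, "z": 0, "wx": 0, "wy": 0, "wz": 0, "claw": 0}, {"x": 0, "y": 0, "z": 0, "wx": 0, "wy": 0, "wz": 0, "claw": 0}, {"x": 0, "y": 0, "z": 0, "wx": 0, "wy": 0, "wz": 0, "claw": 0}]}}

```text
time: 4.3
tcp_pos: [0.5124, -0.1466, 0.0597]
orientation: [-0.123, 3.138, -0.001]
ft_force: [-1.1, -1.6, 5.9]
grip_width: 0.0129
```

```bash
cat > meas.py <<'E'
from h import *
from bench import sense,optics
import sys
tag=sys.argv[1]
for n in("scene","side","wrist"):
    s=sense();c=optics.camera(n);T=wristT(s,c) if n=="wrist" else c["T"];cv2.imwrite(f"pics/{n}_{tag}.png",c["pixels"])
    W=cloud(c,T);p=c["pixels"].astype(int);g=p.max(2);sat=g-p.min(2);Z=W[...,2]
    reg=(W[...,0]>.44)&(W[...,0]<.66)&(W[...,1]>-.36)&(W[...,1]<-.06)
    for nm,m in (("tab",(abs(Z-.067)<.004)&(g<60)),("z62",(abs(Z-.062)<.004)&(g>60)&(sat<40)),("white",(abs(Z-.012)<.005)&(g>150)&(sat<40)),("z50-125dark",(Z>.07)&(Z<.125)&(g<60))):
        k,l,st,ce=cv2.connectedComponentsWithStats((m&reg).astype(np.uint8))
        for i in range(1,k):
            if st[i,4]>90:
                q=W[l==i];print(n,nm,st[i],rect(q),np.round(np.percentile(q[:,2],[2,50,98]),4))
E
python3 meas.py g; python3 -c "
from h import *
conv([.5083,-.2758,.0573],90)"
```

```text
scene tab [206 196  20  16 130] [ 515.7 -146.8   30.8   34.4   44.1] [0.0635 0.0659 0.0702]
scene z62 [ 210  206   52   48 1092] [ 581.7 -141.5   72.3   70.2    4.3] [0.0585 0.061  0.0629]
scene z50-125dark [181 174  57  40 713] [ 515.5 -147.9   29.8  117.     3.2] [0.0731 0.1008 0.1244]
side z62 [ 290  250   53   43 1141] [ 582.8 -142.9   70.7   71.7    4.4] [0.0589 0.062  0.0637]
side white [  254   256   163   144 11218] [ 547.4 -212.9  267.2  198.1   89.7] [0.0103 0.0121 0.014 ]
side white [237 280  30  10  94] [487.9 -81.9  13.   51.2  81.4] [0.0104 0.0121 0.0139]
side white [239 298   8  21  91] [ 456.9 -120.7   40.7    9.5   63.3] [0.0102 0.0118 0.0138]
side z50-125dark [255 252  44  44 433] [ 507.9 -156.5   25.5  108.3   11.6] [0.0783 0.1057 0.124 ]
wrist tab [ 299  255   40   73 2299] [ 513.2 -145.3   37.1   16.6    7.6] [0.0639 0.0665 0.0692]
wrist tab [350 275  16  10 101] [ 503.7 -130.7    7.9    3.2   64.8] [0.0631 0.066  0.0698]
wrist z62 [337 261  12  11 101] [ 500.8 -136.2    1.3    4.7    5.4] [0.0581 0.0621 0.0656]
wrist z62 [289 262  11  11 101] [ 502.6 -157.5    1.4    4.9    6.5] [0.0582 0.0623 0.0658]
wrist z62 [297 341  44  20 669] [ 550.8 -142.9    9.2   21.4    1.5] [0.0582 0.0613 0.0625]
wrist white [    0   107   261   260 36168] [ 537.6 -262.1  163.1  178.1   89.4] [0.0103 0.0115 0.0128]
wrist white [340 138  66  39 791] [ 456.2 -119.2   40.2    9.6   63.3] [0.0105 0.0117 0.0129]
wrist white [ 377  160   76  139 3333] [504.7 -90.3  30.7  94.6  88.8] [0.0105 0.0117 0.0129]
wrist z50-125dark [   68   276   504   124 31905] [ 509.7 -146.3   31.4  124.2    5. ] [0.0788 0.1096 0.1244]
t 4.45 tcp [ 0.5124 -0.1466  0.0597] jaw 94.49 down [ 1.2e-03 -7.0e-04 -1.0e+00] F [-1.5 -1.2  5.6] w 0.0131 q [-0.47  0.23  2.05 -0.    0.87 -2.12]
{'x': np.float64(0.568), 'y': np.float64(-5.138), 'z': np.float64(0.098), 'wx': np.float64(-0.009), 'wy': np.float64(0.013), 'wz': np.float64(0.897)}
```

View pics/wrist_g.png

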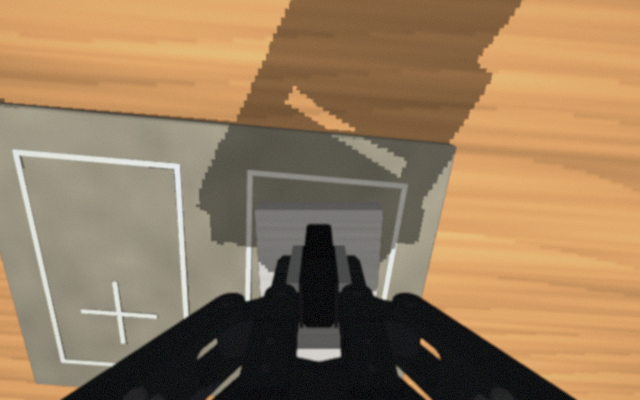

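Gripped: 12.9 mm opening, tab between the pads. Now the slide.

```bash
python3 -c "
from h import *
conv([.5076,-.2745,.0597],89.6)"
```

```text
t 4.45 tcp [ 0.5124 -0.1466  0.0597] jaw 94.49 down [ 1.2e-03 -7.0e-04 -1.0e+00] F [-1.5 -1.2  5.6] w 0.0131 q [-0.47  0.23  2.05 -0.    0.87 -2.12]
{'x': np.float64(0.592), 'y': np.float64(-5.084), 'z': np.float64(0.002), 'wx': np.float64(-0.009), 'wy': np.float64(0.013), 'wz': np.float64(0.977)}
```

Call:
{"fn": "servo_tool", "kwargs": {"targets": [{"x": 0.02, "y": -0.2, "z": 0, "wx": 0, "wy": 0, "wz": 0.1, "claw": 0}, {"x": 0.07, "y": -0.6, "z": 0, "wx": 0, "wy": 0, "wz": 0.2, "claw": 0}, {"x": 0.14, "y": -1.2, "z": 0, "wx": 0, "wy": 0, "wz": 0.3, "claw": 0}, {"x": 0.21, "y": -1.8, "z": 0, "wx": 0, "wy": 0, "wz": 0.4, "claw": 0}, {"x": 0.28, "y": -2.4, "z": 0, "wx": 0, "wy": 0, "wz": 0.5, "claw": 0}, {"x": 0.35, "y": -3, "z": 0, "wx": 0, "wy": 0, "wz": 0.6, "claw": 0}, {"x": 0.42, "y": -3.6, "z": 0, "wx": 0, "wy": 0, "wz": 0.7, "claw": 0}, {"x": 0.49, "y": -4.2, "z": 0, "wx": 0, "wy": 0, "wz": 0.8, "claw": 0}, {"x": 0.55, "y": -4.7, "z": 0, "wx": 0, "wy": 0, "wz": 0.9, "claw": 0}, {"x": 0.59, "y": -5.08, "z": 0, "wx": 0, "wy": 0, "wz": 0.98, "claw": 0}]}}

```text
time: 5.45
tcp_pos: [0.5078, -0.2731, 0.0597]
orientation: [0.01, 3.141, 0.005]
ft_force: [0.3, 7.7, 8.4]
grip_width: 0.0132
```

```bash
python3 meas.py s; python3 -c "
from h import *
conv([.5076,-.2745,.0597],89.6)"
```

```text
scene tab [144 229  21  17 159] [ 511.3 -273.9   35.2   29.4   47.3] [0.0635 0.0661 0.0693]
scene z62 [ 143  241   53   52 1297] [ 5.776e+02 -2.733e+02  7.220e+01  7.030e+01  2.000e-01] [0.0586 0.0609 0.0632]
scene z50-125dark [109 208  67  40 865] [ 511.6 -272.6   29.6  117.7    2.2] [0.0742 0.1015 0.1244]
side z62 [ 327  305   61   58 1859] [ 578.6 -276.4   71.8   70.9   89.6] [0.0589 0.062  0.0637]
side white [ 323  264   94  136 3130] [ 629.9 -247.3  253.6  129.1   57.6] [0.0103 0.0121 0.0142]
side white [ 231  280   64   65 2377] [ 483.7 -147.6  138.3   69.    89.1] [0.0103 0.0121 0.0139]
side white [265 352  30  48 239] [ 463.7 -262.7   74.6   32.8   79.1] [0.0106 0.0122 0.0144]
side z50-125dark [289 323  32  46 426] [ 503.4 -289.6   92.7   24.7   89.6] [0.0808 0.1025 0.1233]
wrist tab [ 299  255   40   73 2279] [ 5.088e+02 -2.739e+02  3.670e+01  1.660e+01  4.000e-01] [0.064  0.0665 0.069 ]
wrist tab [273 275  15  10  98] [ 500.7 -290.1    3.     7.3   23. ] [0.0631 0.0657 0.0689]
wrist tab [350 275  16  10 100] [ 500.6 -258.1    8.1    3.7   61.9] [0.0631 0.066  0.0699]
wrist 
[... 363 characters left out ...]

wrist white [340 142  66  45 907] [ 458.1 -242.4   40.8   12.3   49.2] [0.0105 0.0117 0.0131]
wrist white [  381   142   259   258 40302] [ 525.9 -122.4  197.5  154.3   58.9] [0.0106 0.0118 0.013 ]
wrist white [ 203  206   58   94 2349] [ 518.5 -327.6   31.1   64.3   89.6] [0.0105 0.0116 0.0128]
wrist z50-125dark [   67   277   505   123 31908] [ 505.1 -274.2  124.2   31.8   89.4] [0.0791 0.1096 0.1244]
t 5.6 tcp [ 0.5078 -0.2748  0.0597] jaw 89.58 down [ 0.0017 -0.0013 -1.    ] F [ 0.2 -0.4  4.7] w 0.0129 q [-0.67  0.31  1.94  0.    0.89 -2.24]
{'x': np.float64(0.009), 'y': np.float64(0.01), 'z': np.float64(-0.0), 'wx': np.float64(-0.014), 'wy': np.float64(0.019), 'wz': np.float64(-0.004)}
```

View pics/side_s.png

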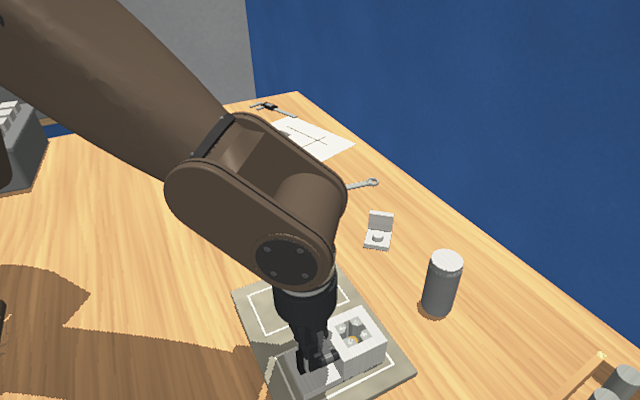

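The fixture stands inside the crossed outline: bore about (578,-275.5), cross (577.3,-276), yaw near 0. Releasing and rising.

Call:
{"fn": "servo_tool", "kwargs": {"targets": [{"x": 0, "y": 0, "z": 0, "wx": 0, "wy": 0, "wz": 0, "claw": 0.1}, {"x": 0, "y": 0, "z": 0, "wx": 0, "wy": 0, "wz": 0, "claw": 0.3}, {"x": 0, "y": 0, "z": 0, "wx": 0, "wy": 0, "wz": 0, "claw": 0.4}, {"x": 0, "y": 0, "z": 0, "wx": 0, "wy": 0, "wz": 0, "claw": 0.5}, {"x": 0, "y": 0, "z": 0, "wx": 0, "wy": 0, "wz": 0, "claw": 0.5}, {"x": 0, "y": 0, "z": -0.6, "wx": 0, "wy": 0, "wz": 0, "claw": 0.6}, {"x": 0, "y": 0, "z": -1.6, "wx": 0, "wy": 0, "wz": 0, "claw": 0.8}, {"x": 0, "y": 0, "z": -3, "wx": 0, "wy": 0, "wz": 0, "claw": 1}, {"x": 0, "y": 0, "z": -4.8, "wx": 0, "wy": 0, "wz": 0, "claw": 1}, {"x": 0, "y": 0, "z": -6.2, "wx": 0, "wy": 0, "wz": 0, "claw": 1}]}}

```text
time: 6.6
tcp_pos: [0.5075, -0.2743, 0.2177]
orientation: [0.011, 3.139, -0.003]
ft_force: [1.7, -0.6, 0.7]
grip_width: 0.0853
```

```bash
python3 meas.py r; python3 -c "
from h import *
conv([.5,.139,.21],121.5)"
```

```text
scene tab [146 229  14  18 133] [ 5.092e+02 -2.747e+02  3.710e+01  1.350e+01  1.000e-01] [0.0634 0.0657 0.0676]
scene z62 [ 142  242   53   52 1286] [ 577.3 -275.5   70.4   72.    89.6] [0.0588 0.061  0.063 ]
side tab [296 342  26  18 234] [ 508.3 -277.    13.2   33.9   87.7] [0.0636 0.0668 0.0685]
side z62 [ 320  305   68   58 1945] [ 578.4 -276.1   72.2   71.    89.5] [0.059  0.062  0.0637]
side white [ 231  263  186  137 8516] [ 547.7 -211.8  269.1  197.3   89.7] [0.0103 0.0121 0.014 ]
wrist tab [315 168  14  36 477] [ 5.081e+02 -2.737e+02  3.470e+01  1.240e+01  3.000e-01] [0.0649 0.0665 0.0677]
wrist z62 [ 287  216   70   63 3623] [ 577.6 -274.4   70.1   71.4   89.5] [0.0594 0.0614 0.0628]
wrist white [ 389  140   97  125 1138] [ 548.9 -143.9   93.5  153.3   89.1] [0.0105 0.012  0.0134]
wrist white [280 166   8  97 283] [ 561.1 -318.8    4.2  121.5   89.9] [0.0104 0.0118 0.0135]
wrist white [355 166   8  98 322] [ 562.1 -230.3    4.8  122.7   89.3] [0.0105 0.0119 0.0133]
t 6.75 tcp [ 0.5087 -0.2752  0.219 ] jaw 89.6 down [ 0.0069 -0.0055 -1.    ] F [-0.4 -0.   0.2] w 0.0855 q [-0.67  0.1   1.86 -0.    1.18 -2.24]
{'x': np.float64(0.466), 'y': np.float64(16.568), 'z': np.float64(0.265), 'wx': np.float64(-0.083), 'wy': np.float64(0.06), 'wz': np.float64(-6.379)}
```

View pics/wrist_r.png

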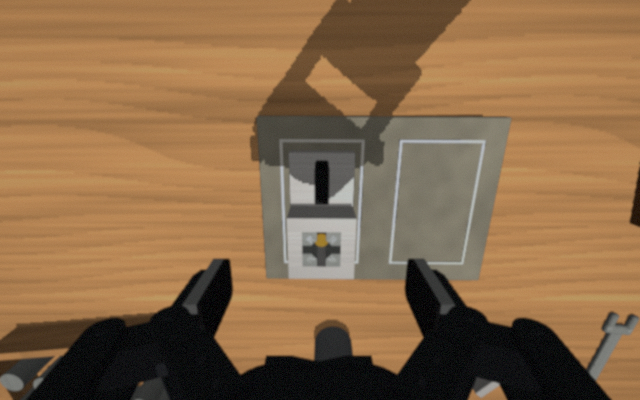

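The fixture stayed centred in the crossed outline: painted lines at y = -319/-230, housing at y = -274.4. Going to the plug.

```bash
python3 -c "
from h import *
conv([.527,.1397,.2],121.5)"
```

```text
t 6.75 tcp [ 0.5087 -0.2752  0.219 ] jaw 89.6 down [ 0.0069 -0.0055 -1.    ] F [-0.4 -0.   0.2] w 0.0855 q [-0.67  0.1   1.86 -0.    1.18 -2.24]
{'x': np.float64(-0.611), 'y': np.float64(16.605), 'z': np.float64(0.672), 'wx': np.float64(-0.083), 'wy': np.float64(0.06), 'wz': np.float64(-6.379)}
```

Call:
{"fn": "servo_tool", "kwargs": {"targets": [{"x": 0, "y": 1.6, "z": 0, "wx": 0, "wy": 0, "wz": -0.6, "claw": 1}, {"x": -0.1, "y": 3.3, "z": 0, "wx": 0, "wy": 0, "wz": -1.3, "claw": 1}, {"x": -0.2, "y": 5, "z": 0, "wx": 0, "wy": 0, "wz": -2, "claw": 1}, {"x": -0.3, "y": 6.8, "z": 0, "wx": 0, "wy": 0, "wz": -2.7, "claw": 1}, {"x": -0.4, "y": 8.6, "z": 0, "wx": 0, "wy": 0, "wz": -3.4, "claw": 1}, {"x": -0.5, "y": 10.4, "z": 0.1, "wx": 0, "wy": 0, "wz": -4.1, "claw": 1}, {"x": -0.55, "y": 12.2, "z": 0.3, "wx": 0, "wy": 0, "wz": -4.8, "claw": 1}, {"x": -0.6, "y": 14, "z": 0.5, "wx": -0.05, "wy": 0.05, "wz": -5.5, "claw": 1}, {"x": -0.61, "y": 15.5, "z": 0.6, "wx": -0.08, "wy": 0.06, "wz": -6, "claw": 1}, {"x": -0.61, "y": 16.6, "z": 0.67, "wx": -0.08, "wy": 0.06, "wz": -6.38, "claw": 1}]}}

```text
time: 7.75
tcp_pos: [0.5238, 0.1431, 0.1955]
orientation: [0.855, -3.014, -0.012]
ft_force: [-0.0, 0.4, 0.1]
grip_width: 0.0854
```

```bash
cat > plug.py <<'E'
from h import *
from bench import sense,optics
import sys
for n in("scene","side","wrist"):
    s=sense();c=optics.camera(n);T=wristT(s,c) if n=="wrist" else c["T"];cv2.imwrite(f"pics/{n}_{sys.argv[1]}.png",c["pixels"])
    W=cloud(c,T);p=c["pixels"].astype(int);g=p.max(2);Z=W[...,2]
    reg=(W[...,0]>.46)&(W[...,0]<.6)&(W[...,1]>.08)&(W[...,1]<.28)
    for nm,m in (("top",(abs(Z-.111)<.004)&(g<70)),("plaintop",(abs(Z-.096)<.004)&(g<70)),("flange",(abs(Z-.051)<.003)&(g-p.min(2)<40)&(g>60))):
        k,l,st,ce=cv2.connectedComponentsWithStats((m&reg).astype(np.uint8))
        for i in range(1,k):
            if st[i,4]>30:
                q=W[l==i];print(n,nm,st[i],rect(q),np.round(np.percentile(q[:,2],[2,50,98]),4))
conv([.527,.1397,.077],121.5)
E
python3 plug.py p
```

```text
scene top [331 122  14  12 106] [528.1 141.6  23.1  25.1  30.8] [0.1075 0.1102 0.1124]
scene plaintop [363 105  10   8  66] [512.6 239.8  21.8  20.2  86. ] [0.0926 0.0954 0.0972]
scene plaintop [330 133  13   5  35] [534.2 133.8  25.5   9.6  51.5] [0.0922 0.0963 0.0997]
scene flange [355 115  22  17 194] [513.4 238.2  49.5  49.   43. ] [0.0484 0.0503 0.0525]
scene flange [330 140  18  16 121] [541.1 144.4  24.2  49.1  10.6] [0.0482 0.0502 0.0527]
side top [222 171  15   9  78] [527.3 139.   21.5  24.5  32.2] [0.1077 0.1107 0.1124]
side plaintop [207 160   9   5  39] [511.3 235.9  15.6  18.7  48.3] [0.0927 0.0958 0.0976]
side plaintop [223 178  15   8  49] [525.3 132.8  15.1  29.8  72.4] [0.0926 0.0957 0.0999]
side flange [204 172  19  13 124] [508.7 237.7  47.3  41.5  75.2] [0.0489 0.0509 0.0528]
side flange [222 192  24  14 151] [527.4 134.8  41.   49.5  76.9] [0.0486 0.0509 0.0525]
wrist top [297 204  33  32 960] [527.3 142.7  23.8  23.3  30.5] [0.1085 0.1105 0.1119]
wrist plaintop [298 198  31   5 100] [517.6 136.8   1.   23.3  31.7] [0.0923 0.0964 0.0997]
wrist plaintop [410 243  29  25 427] [508.7 240.1  17.8  22.9   7.3] [0.0924 0.0956 0.0967]
wrist flange [ 286  169   56   49 1210] [524.7 141.5  44.9  50.9  31.1] [0.0492 0.0506 0.052 ]
wrist flange [ 382  209   54   50 1287] [510.8 238.9  46.2  50.7  68.7] [0.0489 0.0506 0.052 ]
t 7.9 tcp [0.5241 0.1421 0.1956] jaw 121.66 down [-0.0098  0.0048 -0.9999] F [ 1.2 -0.6  0.9] w 0.0854 q [ 0.08  0.06  1.95  0.01  1.15 -2.05]
{'x': np.float64(-0.077), 'y': np.float64(-0.187), 'z': np.float64(4.744), 'wx': np.float64(0.105), 'wy': np.float64(-0.067), 'wz': np.float64(0.032)}
```

View pics/wrist_p.png

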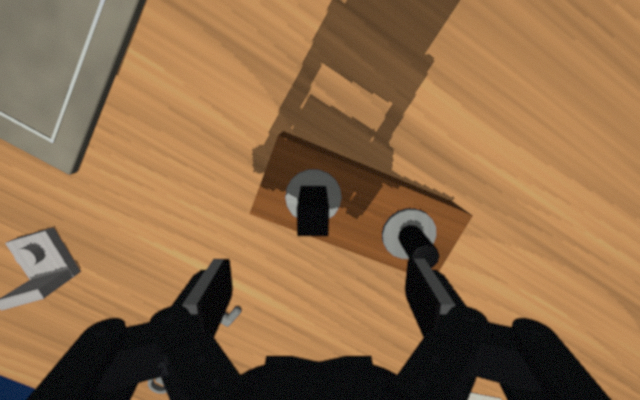

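The wrist picture shows the square handle at (313,210) and the plain one at (420,245), outside the right finger's path. The three cameras agree on the plug top at about (527.5,141), yaw 31°. Descending with the jaws partly closed.

```bash
python3 -c "
from h import *
conv([.5275,.141,.077],121.2)"
```

```text
t 7.9 tcp [0.5241 0.1421 0.1956] jaw 121.66 down [-0.0098  0.0048 -0.9999] F [ 1.2 -0.6  0.9] w 0.0854 q [ 0.08  0.06  1.95  0.01  1.15 -2.05]
{'x': np.float64(-0.121), 'y': np.float64(-0.153), 'z': np.float64(4.744), 'wx': np.float64(0.105), 'wy': np.float64(-0.068), 'wz': np.float64(0.092)}
```

Call:
{"fn": "servo_tool", "kwargs": {"targets": [{"x": -0.06, "y": -0.07, "z": 0.4, "wx": 0.05, "wy": -0.03, "wz": 0.05, "claw": 0.7}, {"x": -0.12, "y": -0.15, "z": 0.8, "wx": 0.1, "wy": -0.07, "wz": 0.09, "claw": 0.6}, {"x": -0.12, "y": -0.15, "z": 1.3, "wx": 0.1, "wy": -0.07, "wz": 0.09, "claw": 0.6}, {"x": -0.12, "y": -0.15, "z": 1.9, "wx": 0.1, "wy": -0.07, "wz": 0.09, "claw": 0.6}, {"x": -0.12, "y": -0.15, "z": 2.5, "wx": 0.1, "wy": -0.07, "wz": 0.09, "claw": 0.6}, {"x": -0.12, "y": -0.15, "z": 3.1, "wx": 0.1, "wy": -0.07, "wz": 0.09, "claw": 0.6}, {"x": -0.12, "y": -0.15, "z": 3.7, "wx": 0.1, "wy": -0.07, "wz": 0.09, "claw": 0.6}, {"x": -0.12, "y": -0.15, "z": 4.2, "wx": 0.1, "wy": -0.07, "wz": 0.09, "claw": 0.6}, {"x": -0.12, "y": -0.15, "z": 4.5, "wx": 0.1, "wy": -0.07, "wz": 0.09, "claw": 0.6}, {"x": -0.12, "y": -0.15, "z": 4.65, "wx": 0.1, "wy": -0.07, "wz": 0.09, "claw": 0.6}], "force": 80}}

```text
time: 8.9
tcp_pos: [0.5286, 0.1399, 0.0797]
orientation: [-0.84, 3.025, 0.001]
ft_force: [-1.0, -0.2, -0.2]
grip_width: 0.0515
```

```bash
python3 plug.py d;python3 -c "
from h import *
conv([.5275,.141,.077],121.2)"
```

```text
scene plaintop [363 105  10   9  63] [512.2 238.5  20.2  21.7  66.1] [0.0926 0.0954 0.0974]
scene flange [355 115  22  17 188] [513.3 238.4  49.7  49.4  40.2] [0.0481 0.0502 0.0524]
side top [206 167  19   8  60] [505.1 165.4  18.1  37.4  71.6] [0.1071 0.1112 0.1147]
side top [222 171  12   9  55] [523.3 137.2  16.8  25.1  10.3] [0.1071 0.1103 0.1122]
side top [235 178  20   8  63] [545.7  97.5  20.2  38.4  55.3] [0.1075 0.1122 0.1148]
side plaintop [218 175  18  11  58] [520.3 143.   14.8  37.9  33.2] [0.0921 0.096  0.0996]
side flange [204 174  13  11  79] [498.2 234.4  20.6  46.   14.1] [0.0486 0.051  0.0527]
side flange [222 195  24  11 115] [521.5 131.5  28.4  49.8  49.4] [0.0482 0.0508 0.0526]
wrist top [ 151  294   98   63 1585] [540.8 101.8  25.9  25.7  70.1] [0.1073 0.1125 0.1149]
wrist top [ 389  295  100   62 1622] [499.6 169.   25.8  26.4  79.2] [0.1073 0.1125 0.1149]
wrist top [ 294  299   64   59 3482] [527.5 142.6  24.8  22.9  31.6] [0.1076 0.1106 0.1117]
wrist plaintop [296 275  59  15 659] [517.9 136.7   2.1  23.6  31.7] [0.0921 0.0961 0.0999]
wrist plaintop [246 278
[... 325 characters left out ...]
[0.0492 0.0506 0.052 ]
wrist flange [ 435  270   88   51 2176] [500.7 237.5  28.5  51.8  18.9] [0.0486 0.0507 0.052 ]
t 9.05 tcp [0.5293 0.1399 0.081 ] jaw 121.05 down [ 0.0034  0.001  -1.    ] F [-0.4 -0.3  0. ] w 0.0512 q [ 0.07  0.22  2.01  0.    0.91 -2.04]
{'x': np.float64(0.082), 'y': np.float64(0.04), 'z': np.float64(0.159), 'wx': np.float64(-0.01), 'wy': np.float64(0.039), 'wz': np.float64(-0.09)}
t 9.05 tcp [0.5293 0.1399 0.081 ] jaw 121.05 down [ 0.0034  0.001  -1.    ] F [-0.4 -0.3  0. ] w 0.0512 q [ 0.07  0.22  2.01  0.    0.91 -2.04]
{'x': np.float64(0.039), 'y': np.float64(0.074), 'z': np.float64(0.159), 'wx': np.float64(-0.01), 'wy': np.float64(0.039), 'wz': np.float64(-0.03)}
```

View pics/wrist_d.png

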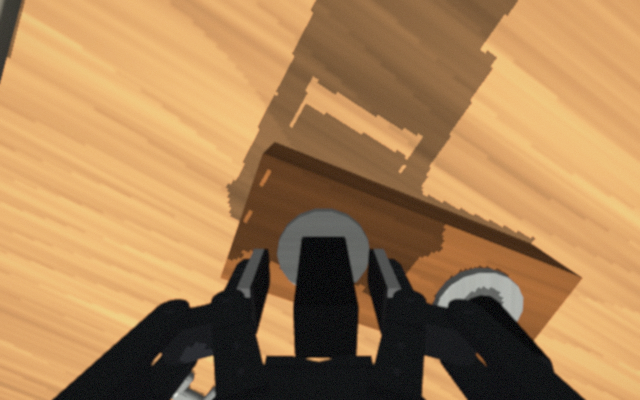

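The handle sits between the jaws (left gap about 30 px, right about 15 px). Small correction, then grip.

Call:
{"fn": "servo_tool", "kwargs": {"targets": [{"x": 0.04, "y": 0.07, "z": 0.1, "wx": 0, "wy": 0.04, "wz": -0.03, "claw": 0.55}, {"x": 0.04, "y": 0.07, "z": 0.12, "wx": 0, "wy": 0.04, "wz": -0.03, "claw": 0.45}, {"x": 0.04, "y": 0.07, "z": 0.12, "wx": 0, "wy": 0.04, "wz": -0.03, "claw": 0.35}, {"x": 0.04, "y": 0.07, "z": 0.12, "wx": 0, "wy": 0.04, "wz": -0.03, "claw": 0.2}, {"x": 0.04, "y": 0.07, "z": 0.12, "wx": 0, "wy": 0.04, "wz": -0.03, "claw": 0}, {"x": 0.04, "y": 0.07, "z": 0.12, "wx": 0, "wy": 0.04, "wz": -0.03, "claw": 0}, {"x": 0.04, "y": 0.07, "z": 0.12, "wx": 0, "wy": 0.04, "wz": -0.03, "claw": 0}, {"x": 0.04, "y": 0.07, "z": 0.12, "wx": 0, "wy": 0.04, "wz": -0.03, "claw": 0}, {"x": 0.04, "y": 0.07, "z": 0.12, "wx": 0, "wy": 0.04, "wz": -0.03, "claw": 0}, {"x": 0.04, "y": 0.07, "z": 0.12, "wx": 0, "wy": 0.04, "wz": -0.03, "claw": 0}], "force": 80}}

```text
time: 10.05
tcp_pos: [0.5276, 0.1409, 0.0783]
orientation: [-0.844, 3.025, -0.001]
ft_force: [-0.7, 0.4, 5.2]
grip_width: 0.0234
```

```bash
python3 plug.py e | grep -E "wrist top|wrist flange"; python3 -c "
from h import *
conv([.5275,.141,.19],121.2)"
```

```text
wrist top [ 177  298  107   73 2878] [542.8 115.   26.6  35.4  27.2] [0.1074 0.1117 0.1147]
wrist top [ 354  298  109   75 2925] [511.4 167.6  26.6  36.5  34.8] [0.1074 0.1117 0.1148]
wrist top [ 285  304   68   57 3361] [527.9 141.4  23.7  24.2  30.6] [0.1076 0.1105 0.1117]
wrist flange [ 272  212   94   44 2184] [517.4 135.   25.2  51.5  31.8] [0.0488 0.0506 0.052 ]
wrist flange [ 438  272   85   54 2283] [500.7 237.7  28.9  51.4  19.2] [0.0487 0.0507 0.052 ]
t 10.2 tcp [0.5276 0.1409 0.0782] jaw 121.19 down [ 7.e-04 -7.e-04 -1.e+00] F [-1.1  0.6  5. ] w 0.0235 q [ 0.08  0.22  2.01 -0.    0.91 -2.04]
{'x': np.float64(0.0), 'y': np.float64(0.003), 'z': np.float64(-4.47), 'wx': np.float64(-0.011), 'wy': np.float64(0.003), 'wz': np.float64(-0.002)}
```

View pics/wrist_e.png

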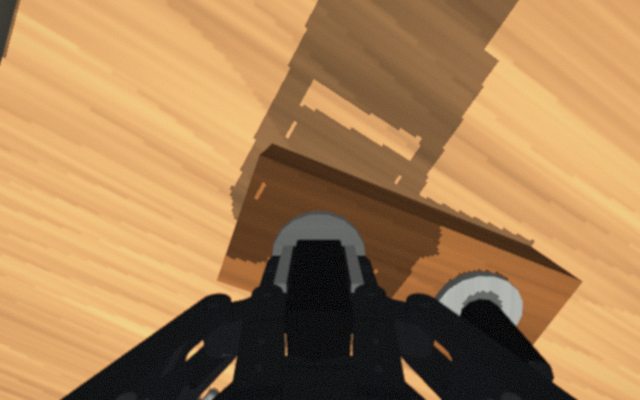

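Gripped (23.5 mm across the handle, which is squarely between the pads). Lifting.

Call:
{"fn": "servo_tool", "kwargs": {"targets": [{"x": 0, "y": 0, "z": -0.2, "wx": 0, "wy": 0, "wz": 0, "claw": 0}, {"x": 0, "y": 0, "z": -0.6, "wx": 0, "wy": 0, "wz": 0, "claw": 0}, {"x": 0, "y": 0, "z": -1.1, "wx": 0, "wy": 0, "wz": 0, "claw": 0}, {"x": 0, "y": 0, "z": -1.6, "wx": 0, "wy": 0, "wz": 0, "claw": 0}, {"x": 0, "y": 0, "z": -2.1, "wx": 0, "wy": 0, "wz": 0, "claw": 0}, {"x": 0, "y": 0, "z": -2.7, "wx": 0, "wy": 0, "wz": 0, "claw": 0}, {"x": 0, "y": 0, "z": -3.3, "wx": 0, "wy": 0, "wz": 0, "claw": 0}, {"x": 0, "y": 0, "z": -3.9, "wx": 0, "wy": 0, "wz": 0, "claw": 0}, {"x": 0, "y": 0, "z": -4.3, "wx": 0, "wy": 0, "wz": 0, "claw": 0}, {"x": 0, "y": 0, "z": -4.5, "wx": 0, "wy": 0, "wz": 0, "claw": 0}]}}

```text
time: 11.2
tcp_pos: [0.5279, 0.141, 0.1921]
orientation: [-0.844, 3.024, -0.002]
ft_force: [0.7, -0.4, -2.3]
grip_width: 0.0232
```

```bash
python3 -c "
from h import *
conv([.5778,-.275,.19],89.6)"
```

```text
t 11.2 tcp [0.5279 0.141  0.1921] jaw 121.19 down [ 2.3e-03 -7.0e-04 -1.0e+00] F [ 0.7 -0.4 -2.3] w 0.0232 q [ 0.08  0.06  1.95 -0.    1.13 -2.04]
{'x': np.float64(6.909), 'y': np.float64(-15.267), 'z': np.float64(0.099), 'wx': np.float64(-0.014), 'wy': np.float64(0.024), 'wz': np.float64(6.318)}
```

Call:
{"fn": "servo_tool", "kwargs": {"targets": [{"x": 0.3, "y": -0.7, "z": 0, "wx": 0, "wy": 0, "wz": 0.4, "claw": 0}, {"x": 0.9, "y": -2, "z": 0, "wx": 0, "wy": 0, "wz": 1, "claw": 0}, {"x": 1.6, "y": -3.6, "z": 0, "wx": 0, "wy": 0, "wz": 1.7, "claw": 0}, {"x": 2.4, "y": -5.3, "z": 0, "wx": 0, "wy": 0, "wz": 2.4, "claw": 0}, {"x": 3.2, "y": -7, "z": 0, "wx": 0, "wy": 0, "wz": 3.1, "claw": 0}, {"x": 4, "y": -8.8, "z": 0, "wx": 0, "wy": 0, "wz": 3.8, "claw": 0}, {"x": 4.8, "y": -10.6, "z": 0, "wx": 0, "wy": 0, "wz": 4.5, "claw": 0}, {"x": 5.6, "y": -12.4, "z": 0, "wx": 0, "wy": 0, "wz": 5.2, "claw": 0}, {"x": 6.4, "y": -14.1, "z": 0, "wx": 0, "wy": 0, "wz": 5.9, "claw": 0}, {"x": 6.91, "y": -15.27, "z": 0.05, "wx": 0, "wy": 0, "wz": 6.32, "claw": 0}]}}

```text
time: 12.2
tcp_pos: [0.5769, -0.2784, 0.1891]
orientation: [-0.018, -3.141, 0.002]
ft_force: [0.2, 0.4, -2.9]
grip_width: 0.0233
```

Run:
```python
from h import *
from bench import sense,optics
for n in("scene","side","wrist"):
    s=sense();c=optics.camera(n);cv2.imwrite(f"pics/{n}_h.png",c["pixels"] if n=="wrist" else cv2.resize(c["pixels"][180:400,60:460],None,fx=2,fy=2))
    pickle.dump((s,c),open(f"h_{n}.pkl","wb"))
    T=wristT(s,c) if n=="wrist" else c["T"]
    W=cloud(c,T);p=c["pixels"].astype(int);g=p.max(2);sat=g-p.min(2);Z=W[...,2]
    reg=(W[...,0]>.44)&(W[...,0]<.66)&(W[...,1]>-.36)&(W[...,1]<-.2)
    for nm,m in (("z62",(abs(Z-.062)<.004)&(g>60)&(sat<40)),("plugsteel",(Z>.115)&(Z<.17)&(g>60)&(sat<45)),("handletop",(abs(Z-.2235)<.006)&(g<70))):
        k,l,st,ce=cv2.connectedComponentsWithStats((m&reg).astype(np.uint8))
        for i in range(1,k):
            if st[i,4]>60:
                q=W[l==i];print(n,nm,st[i],rect(q),np.round(np.percentile(q,[2,50,98],axis=0),4).tolist())
conv([.5778,-.275,.19],89.6)
```

```text
scene z62 [ 142  242   53   52 1072] [ 5.776e+02 -2.755e+02  7.170e+01  7.040e+01  1.000e-01] [[0.5442, -0.3096, 0.0587], [0.5845, -0.2772, 0.0609], [0.6125, -0.2415, 0.063]]
scene handletop [111 204  51  38 427] [ 5.779e+02 -2.669e+02  2.600e+01  7.530e+01  5.000e-01] [[0.5688, -0.3004, 0.2178], [0.5844, -0.2696, 0.221], [0.59, -0.2338, 0.2281]]
scene handletop [ 92 230  18  18 208] [ 577.1 -314.4   18.5   26.4   86. ] [[0.5655, -0.3229, 0.2183], [0.5779, -0.3144, 0.2224], [0.5894, -0.3062, 0.229]]
side z62 [ 320  308   68   55 1912] [ 578.8 -276.4   72.    71.4   89.4] [[0.5437, -0.3113, 0.059], [0.5747, -0.2824, 0.062], [0.6119, -0.2425, 0.0638]]
side plugsteel [339 277  41  34 616] [ 574.2 -288.6   39.5   50.4   48.2] [[0.5537, -0.309, 0.1309], [0.5673, -0.2962, 0.1614], [0.5993, -0.2646, 0.1633]]
side handletop [342 243  12  15  82] [ 567.9 -269.9   25.2   12.3   61.4] [[0.5655, -0.2826, 0.2178], [0.5673, -0.2714, 0.2215], [0.5767, -0.2607, 0.2291]]
side handletop [354 258  39  26 230] [ 575.1 -310.2   45.2   23.6   88.6] [[0.5638, -0.3315, 0.2177], [0.5669, -0.3087, 0.2208], [0
[... 421 characters left out ...]
 [[0.5639, -0.3254, 0.2179], [0.5699, -0.3142, 0.2229], [0.5869, -0.2924, 0.2292]]
wrist handletop [ 354  298  119   84 3772] [ 576.3 -248.6   38.2   26.6   86.6] [[0.5646, -0.265, 0.218], [0.5705, -0.2433, 0.2229], [0.5878, -0.232, 0.2291]]
wrist handletop [ 285  304   68   57 3396] [ 576.9 -278.8   24.    22.9   89.3] [[0.566, -0.29, 0.218], [0.5744, -0.2787, 0.2209], [0.5864, -0.2674, 0.222]]
t 12.35 tcp [ 0.5767 -0.277   0.1885] jaw 89.42 down [-1.4e-03  3.0e-04 -1.0e+00] F [-0.7  1.3 -3.7] w 0.0232 q [-0.61  0.27  1.72 -0.    1.15 -2.17]
{'x': np.float64(-0.044), 'y': np.float64(0.082), 'z': np.float64(-0.061), 'wx': np.float64(0.003), 'wy': np.float64(-0.016), 'wz': np.float64(-0.037)}
```

View pics/scene_h.png

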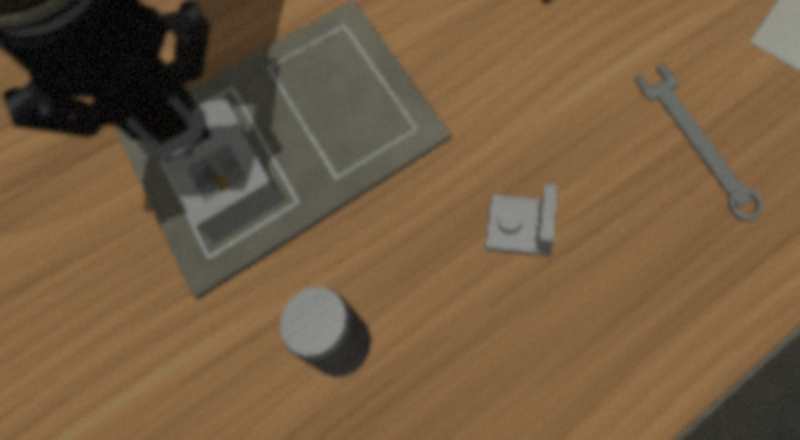

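View pics/side_h.png

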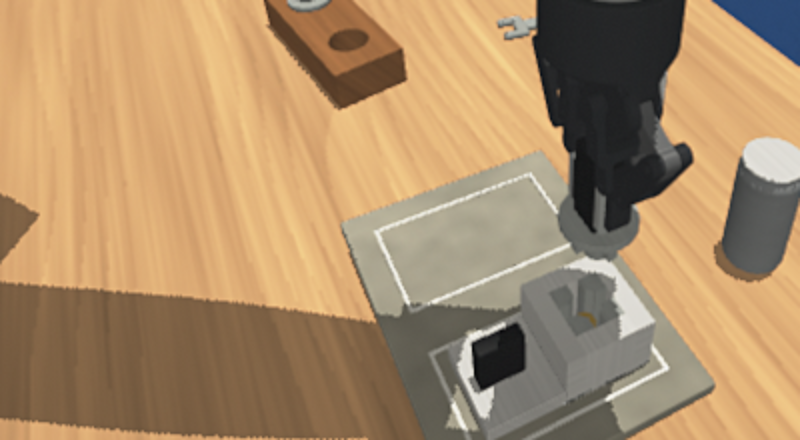

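View pics/wrist_h.png

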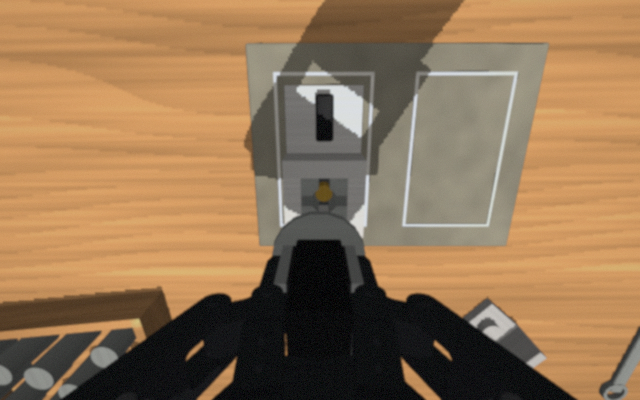

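The plug is held upright above the housing, with its splines in line with the slots. I'll centre it, lower to just above the mouth, settle, and remeasure.

Call:
{"fn": "servo_tool", "kwargs": {"targets": [{"x": -0.02, "y": 0.04, "z": 0.1, "wx": 0, "wy": 0, "wz": -0.02, "claw": 0}, {"x": -0.04, "y": 0.08, "z": 0.4, "wx": 0, "wy": 0, "wz": -0.04, "claw": 0}, {"x": -0.04, "y": 0.08, "z": 0.8, "wx": 0, "wy": 0, "wz": -0.04, "claw": 0}, {"x": -0.04, "y": 0.08, "z": 1.2, "wx": 0, "wy": 0, "wz": -0.04, "claw": 0}, {"x": -0.04, "y": 0.08, "z": 1.6, "wx": 0, "wy": 0, "wz": -0.04, "claw": 0}, {"x": -0.04, "y": 0.08, "z": 1.9, "wx": 0, "wy": 0, "wz": -0.04, "claw": 0}, {"x": -0.04, "y": 0.08, "z": 2, "wx": 0, "wy": 0, "wz": -0.04, "claw": 0}, {"x": -0.04, "y": 0.08, "z": 2, "wx": 0, "wy": 0, "wz": -0.04, "claw": 0}, {"x": -0.04, "y": 0.08, "z": 2, "wx": 0, "wy": 0, "wz": -0.04, "claw": 0}, {"x": -0.04, "y": 0.08, "z": 2, "wx": 0, "wy": 0, "wz": -0.04, "claw": 0}]}}

```text
time: 13.35
tcp_pos: [0.5786, -0.2735, 0.1401]
orientation: [0.006, 3.141, -0.003]
ft_force: [-0.2, 0.8, -2.3]
grip_width: 0.0233
```

```bash
cat > fit.py <<'E'
from h import *
from bench import sense,optics
import sys
for n in("scene","side","wrist"):
    s=sense();c=optics.camera(n);cv2.imwrite(f"pics/{n}_{sys.argv[1]}.png",c["pixels"] if n=="wrist" else cv2.resize(c["pixels"][180:400,60:460],None,fx=2,fy=2))
    pickle.dump((s,c),open(f"{sys.argv[1]}_{n}.pkl","wb"))
    T=wristT(s,c) if n=="wrist" else c["T"];tz=s["tcp_pos"][2]
    W=cloud(c,T);p=c["pixels"].astype(int);g=p.max(2);sat=g-p.min(2);Z=W[...,2]
    reg=(W[...,0]>.44)&(W[...,0]<.66)&(W[...,1]>-.36)&(W[...,1]<-.2)
    for nm,m in (("z62",(abs(Z-.062)<.004)&(g>60)&(sat<40)),("flange",(abs(Z-tz+.0272)<.003)&(g>60)&(sat<45)),("handletop",(abs(Z-tz-.0328)<.004)&(g<70))):
        k,l,st,ce=cv2.connectedComponentsWithStats((m&reg).astype(np.uint8))
        for i in range(1,k):
            if st[i,4]>60:
                q=W[l==i];print(n,nm,st[i],rect(q),np.round(np.percentile(q,[1,99],axis=0)*1000,1).tolist())
conv([.5778,-.275,.13],89.6)
E
python3 fit.py i
```

```text
scene z62 [143 242  52  52 794] [ 578.1 -275.4   70.4   70.4    0. ] [[544.9, -310.4, 58.5], [612.8, -240.8, 63.3]]
scene flange [144 262  25   9  86] [ 595.1 -285.8   39.7   13.3   57.1] [[580.6, -298.9, 110.3], [605.5, -268.5, 113.8]]
scene handletop [132 221  44  34 318] [ 5.800e+02 -2.625e+02  2.350e+01  7.120e+01  1.000e-01] [[568.9, -296.0, 169.1], [591.7, -229.0, 176.5]]
scene handletop [114 244  17  17 146] [ 578.7 -308.9   19.8   25.4   85.1] [[566.7, -318.8, 169.5], [591.1, -300.1, 176.8]]
side z62 [ 320  315   68   48 1506] [ 578.3 -276.3   72.1   71.    89.9] [[543.3, -311.6, 58.5], [612.8, -242.3, 63.9]]
side flange [336 297  38  27 424] [ 574.9 -280.1   37.3   51.    45. ] [[555.0, -299.7, 110.3], [601.2, -253.3, 114.6]]
side handletop [338 268  33  28 142] [ 571.4 -276.8   19.9   53.4   15.2] [[566.7, -303.1, 169.1], [585.0, -252.4, 176.3]]
wrist z62 [ 264  170  105   88 4867] [ 574.8 -274.6   70.3   64.9   89.7] [[542.7, -309.1, 58.7], [597.8, -239.9, 63.0]]
wrist flange [ 272  212   94   44 2133] [ 566.2 -272.5   51.3   24.8   89.7] [[554.4, -296.8, 110.2], [577.5, -248.6, 113.7]]
wrist handletop [ 177  298  107   74 2952] [ 577.8 -303.2   35.5   26.3   86. ] [[565.1, -318.8, 169.1], [589.2, -285.5, 176.7]]
wrist handletop [ 354  298  105   74 2909] [ 578.  -242.4   26.3   34.9    4.2] [[565.2, -259.9, 169.0], [589.7, -226.8, 176.7]]
wrist handletop [ 285  304   68   57 3375] [ 578.6 -272.7   24.1   23.3   89.6] [[567.4, -284.2, 169.2], [588.4, -261.1, 173.5]]
t 13.5 tcp [ 0.5784 -0.2734  0.1399] jaw 89.79 down [ 7.0e-04 -1.4e-03 -1.0e+00] F [ 0.5 -0.7 -3.5] w 0.0235 q [-0.6   0.32  1.75 -0.    1.07 -2.17]
{'x': np.float64(0.026), 'y': np.float64(-0.065), 'z': np.float64(0.397), 'wx': np.float64(-0.016), 'wy': np.float64(0.008), 'wz': np.float64(0.038)}
```

View pics/side_i.png

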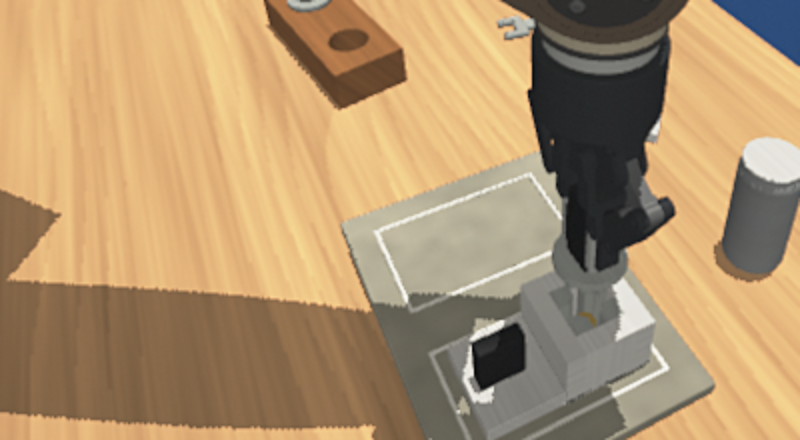

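View pics/wrist_i.png

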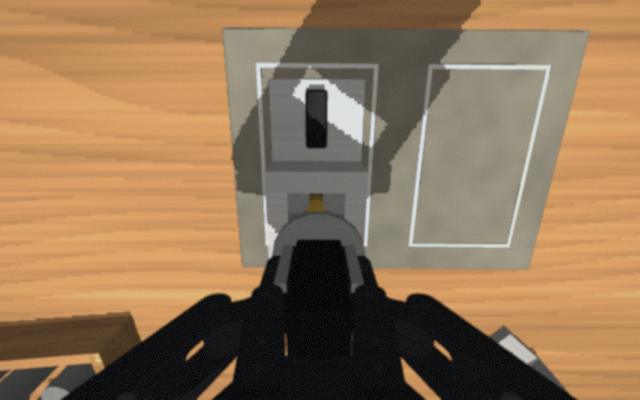

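Within the wrist view the plug's centre is about 1.9 mm too far in +y and 1.3 mm too far in +x of the housing's centre. The scene view agrees in x. Correcting, then lowering the nose into the bore.

Call:
{"fn": "servo_tool", "kwargs": {"targets": [{"x": 0.03, "y": -0.04, "z": 0, "wx": 0, "wy": 0, "wz": 0.02, "claw": 0}, {"x": 0.052, "y": -0.076, "z": 0, "wx": 0, "wy": 0, "wz": 0.03, "claw": 0}, {"x": 0.052, "y": -0.076, "z": 0.1, "wx": 0, "wy": 0, "wz": 0.03, "claw": 0}, {"x": 0.052, "y": -0.076, "z": 0.25, "wx": 0, "wy": 0, "wz": 0.03, "claw": 0}, {"x": 0.052, "y": -0.076, "z": 0.4, "wx": 0, "wy": 0, "wz": 0.03, "claw": 0}, {"x": 0.052, "y": -0.076, "z": 0.55, "wx": 0, "wy": 0, "wz": 0.03, "claw": 0}, {"x": 0.052, "y": -0.076, "z": 0.65, "wx": 0, "wy": 0, "wz": 0.03, "claw": 0}, {"x": 0.052, "y": -0.076, "z": 0.75, "wx": 0, "wy": 0, "wz": 0.03, "claw": 0}, {"x": 0.052, "y": -0.076, "z": 0.8, "wx": 0, "wy": 0, "wz": 0.03, "claw": 0}, {"x": 0.052, "y": -0.076, "z": 0.8, "wx": 0, "wy": 0, "wz": 0.03, "claw": 0}]}}

```text
time: 14.5
tcp_pos: [0.5768, -0.275, 0.1191]
orientation: [-0.01, -3.141, 0.001]
ft_force: [0.6, -0.9, -2.9]
grip_width: 0.0229
```

```bash
python3 fit.py j
```

```text
scene z62 [144 242  51  52 764] [ 578.2 -275.5   70.2   70.5   89.7] [[545.1, -310.3, 58.2], [613.0, -240.7, 63.3]]
scene flange [148 264  22  11  72] [ 592.1 -287.3   34.8   15.6   65.3] [[578.4, -299.9, 88.9], [603.1, -269.3, 93.0]]
scene handletop [136 227  43  33 297] [ 577.5 -263.8   26.4   70.4    0.6] [[566.7, -298.0, 148.0], [590.3, -230.2, 154.8]]
scene handletop [119 250  16  16 137] [ 577.1 -310.6   19.2   25.9   85.9] [[565.5, -319.7, 148.5], [589.3, -301.5, 155.6]]
side z62 [ 320  316   68   47 1299] [ 578.3 -275.9   72.    70.9   89.6] [[543.3, -311.6, 58.6], [612.7, -242.1, 64.0]]
side flange [335 307  38  28 407] [ 573.2 -281.5   36.2   51.4   43.2] [[553.3, -301.5, 89.3], [599.5, -255.1, 93.8]]
side handletop [352 295  18  14  90] [ 574.6 -298.6   16.9   21.    80.9] [[565.0, -305.9, 148.2], [585.6, -288.9, 155.7]]
wrist z62 [ 261  179  115   84 4991] [ 570.5 -274.5   70.3   56.    89.6] [[542.7, -309.0, 58.9], [592.3, -239.8, 63.0]]
wrist flange [ 272  212   94   44 2142] [ 564.8 -274.    51.3   24.7   88.6] [[552.9, -298.4, 89.7], [575.9, -250.2, 93.3]]
wrist handletop [ 175  298  109   74 2942] [ 576.4 -305.    36.1   26.3   86.4] [[563.4, -320.6, 148.5], [587.7, -287.1, 156.2]]
wrist handletop [ 354  298  108   73 2915] [ 576.9 -244.1   27.    35.8    2.1] [[564.0, -261.4, 148.5], [588.3, -228.2, 156.2]]
wrist handletop [ 285  304   68   57 3368] [ 577.  -274.4   24.    23.3   89.7] [[565.9, -285.9, 148.6], [586.9, -262.9, 152.9]]
t 14.65 tcp [ 0.5771 -0.2751  0.1196] jaw 89.64 down [ 3.0e-04 -1.1e-03 -1.0e+00] F [ 0.4  0.3 -3.8] w 0.0234 q [-0.6   0.34  1.76 -0.    1.03 -2.17]
{'x': np.float64(-0.03), 'y': np.float64(0.006), 'z': np.float64(-0.416), 'wx': np.float64(-0.012), 'wy': np.float64(0.003), 'wz': np.float64(0.009)}
```

View pics/side_j.png

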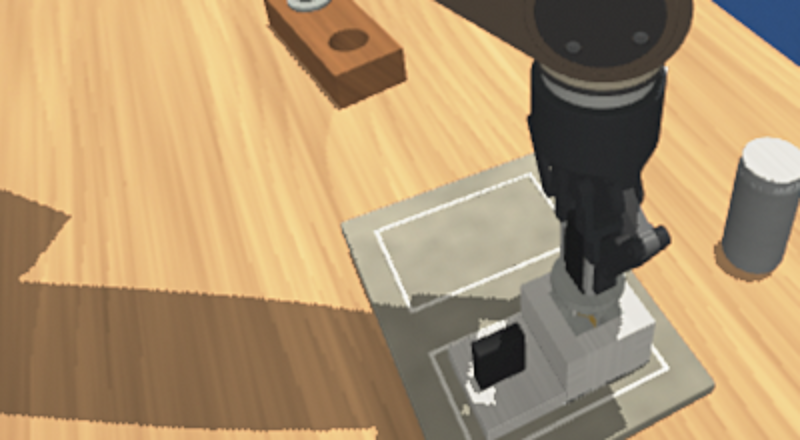

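The nose is in the bore with no side force, and the wrist view shows plug and housing centres agreeing within about 0.5 mm. Lowering until the splines are in the slots.

Call:
{"fn": "servo_tool", "kwargs": {"targets": [{"x": 0, "y": -0.01, "z": 0.05, "wx": 0, "wy": 0, "wz": 0, "claw": 0}, {"x": 0, "y": -0.01, "z": 0.1, "wx": 0, "wy": 0, "wz": 0, "claw": 0}, {"x": 0, "y": -0.01, "z": 0.15, "wx": 0, "wy": 0, "wz": 0, "claw": 0}, {"x": 0, "y": -0.01, "z": 0.2, "wx": 0, "wy": 0, "wz": 0, "claw": 0}, {"x": 0, "y": -0.01, "z": 0.25, "wx": 0, "wy": 0, "wz": 0, "claw": 0}, {"x": 0, "y": -0.01, "z": 0.3, "wx": 0, "wy": 0, "wz": 0, "claw": 0}, {"x": 0, "y": -0.01, "z": 0.35, "wx": 0, "wy": 0, "wz": 0, "claw": 0}, {"x": 0, "y": -0.01, "z": 0.4, "wx": 0, "wy": 0, "wz": 0, "claw": 0}, {"x": 0, "y": -0.01, "z": 0.45, "wx": 0, "wy": 0, "wz": 0, "claw": 0}, {"x": 0, "y": -0.01, "z": 0.45, "wx": 0, "wy": 0, "wz": 0, "claw": 0}]}}

```text
time: 15.65
tcp_pos: [0.5768, -0.2753, 0.1079]
orientation: [-0.01, -3.141, 0.001]
ft_force: [0.2, -0.3, -2.6]
grip_width: 0.0231
```

```bash
python3 fit.py k|grep -E "wrist|^t|z62"
```

```text
scene z62 [144 243  51  51 701] [ 578.1 -275.5   70.1   69.9   89.5] [[546.6, -310.3, 58.1], [612.8, -240.7, 63.2]]
side z62 [ 320  314   68   49 1212] [ 578.4 -276.4   71.6   70.8   89.9] [[543.2, -311.7, 58.3], [612.7, -241.8, 63.9]]
wrist z62 [ 258  184  122   88 5122] [ 570.5 -274.5   70.3   56.    89.5] [[542.7, -309.1, 58.9], [590.7, -239.9, 63.1]]
wrist flange [ 272  212   94   44 2156] [ 564.5 -274.4   51.1   24.6   89.6] [[552.6, -298.4, 78.4], [575.7, -250.5, 82.0]]
wrist handletop [ 176  298  108   72 2926] [ 576.1 -305.3   35.9   26.4   85.6] [[563.4, -320.7, 137.1], [587.4, -287.4, 144.8]]
wrist handletop [ 354  298  107   75 2906] [ 576.7 -244.2   26.5   35.3    3.5] [[564.0, -261.6, 137.1], [588.1, -228.6, 144.8]]
wrist handletop [ 285  304   68   57 3346] [ 576.9 -274.7   24.1   23.6   88.8] [[565.9, -286.1, 137.2], [587.0, -263.2, 141.6]]
t 15.8 tcp [ 0.5769 -0.2754  0.1082] jaw 89.64 down [ 0.e+00 -9.e-04 -1.e+00] F [ 0.5 -0.7 -2.4] w 0.023 q [-0.6   0.36  1.77 -0.    1.01 -2.17]
```

View pics/side_k.png

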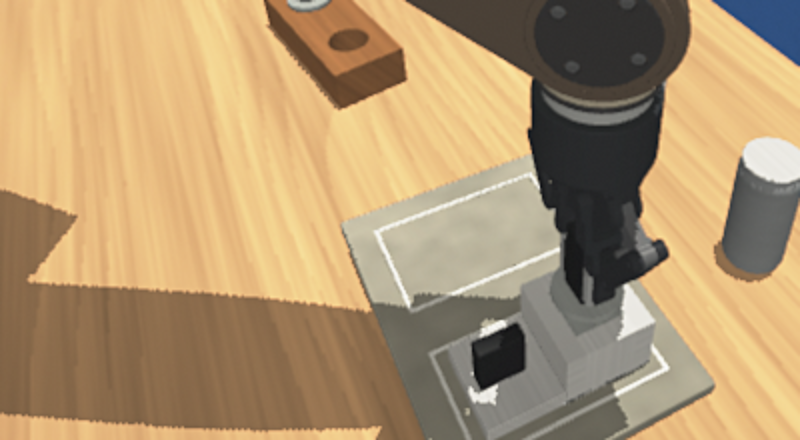

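Splines are about 7 mm into the slots with no contact force. Pushing home.

Call:
{"fn": "servo_tool", "kwargs": {"targets": [{"x": 0, "y": 0, "z": 0.06, "wx": 0, "wy": 0, "wz": 0, "claw": 0}, {"x": 0, "y": 0, "z": 0.12, "wx": 0, "wy": 0, "wz": 0, "claw": 0}, {"x": 0, "y": 0, "z": 0.18, "wx": 0, "wy": 0, "wz": 0, "claw": 0}, {"x": 0, "y": 0, "z": 0.24, "wx": 0, "wy": 0, "wz": 0, "claw": 0}, {"x": 0, "y": 0, "z": 0.3, "wx": 0, "wy": 0, "wz": 0, "claw": 0}, {"x": 0, "y": 0, "z": 0.36, "wx": 0, "wy": 0, "wz": 0, "claw": 0}, {"x": 0, "y": 0, "z": 0.42, "wx": 0, "wy": 0, "wz": 0, "claw": 0}, {"x": 0, "y": 0, "z": 0.47, "wx": 0, "wy": 0, "wz": 0, "claw": 0}, {"x": 0, "y": 0, "z": 0.52, "wx": 0, "wy": 0, "wz": 0, "claw": 0}, {"x": 0, "y": 0, "z": 0.52, "wx": 0, "wy": 0, "wz": 0, "claw": 0}], "force": 100}}

```text
time: 16.8
tcp_pos: [0.5771, -0.2755, 0.0956]
orientation: [0.01, 3.141, -0.002]
ft_force: [-2.5, 2.3, 6.1]
grip_width: 0.0232
```

```bash
python3 fit.py l|grep -E "wrist|^t|z62"
```

```text
scene z62 [145 247  50  47 615] [ 5.831e+02 -2.757e+02  6.060e+01  7.050e+01  2.000e-01] [[555.9, -310.4, 58.4], [612.9, -240.8, 65.6]]
side z62 [ 320  314   68   50 1069] [ 578.8 -276.5   71.5   71.4   89.3] [[543.3, -311.7, 58.4], [612.7, -241.8, 65.3]]
wrist z62 [ 254  190  131   92 5401] [ 570.3 -274.5   70.4   55.9   89.8] [[542.7, -309.2, 59.0], [591.5, -239.8, 64.9]]
wrist flange [ 272  212   94   44 2185] [ 564.9 -274.5   51.3   25.    89.4] [[552.9, -298.8, 66.0], [576.0, -250.5, 70.0]]
wrist handletop [ 177  298  107   73 2916] [ 576.5 -305.2   35.5   26.4   85.9] [[563.7, -320.9, 124.7], [587.7, -287.5, 132.4]]
wrist handletop [ 354  298  106   75 2899] [ 576.7 -244.4   26.3   35.3    3.6] [[564.1, -261.8, 124.8], [588.5, -228.8, 132.4]]
wrist handletop [ 285  304   68   57 3364] [ 5.769e+02 -2.746e+02  2.310e+01  2.410e+01  5.000e-01] [[566.1, -286.2, 124.8], [587.2, -263.2, 129.1]]
t 16.95 tcp [ 0.5772 -0.2755  0.0958] jaw 89.64 down [ 4.0e-04 -1.1e-03 -1.0e+00] F [-1.2  1.6  6.3] w 0.0228 q [-0.6   0.38  1.77 -0.    0.99 -2.17]
```

View pics/side_l.png

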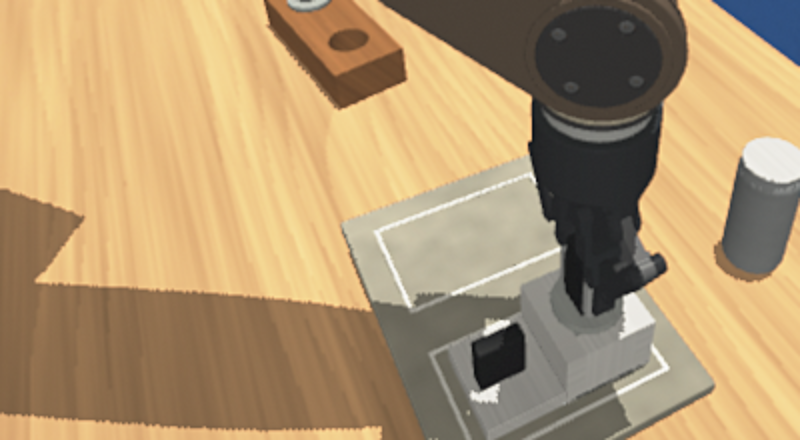

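The flange is nearly seated and the upward push is about 9 N (6.3 N plus the plug's weight), as expected near full stroke. I'll push gently until the flange bears.

Call:
{"fn": "servo_tool", "kwargs": {"targets": [{"x": 0, "y": 0, "z": 0.01, "wx": 0, "wy": 0, "wz": 0, "claw": 0}, {"x": 0, "y": 0, "z": 0.02, "wx": 0, "wy": 0, "wz": 0, "claw": 0}, {"x": 0, "y": 0, "z": 0.03, "wx": 0, "wy": 0, "wz": 0, "claw": 0}, {"x": 0, "y": 0, "z": 0.04, "wx": 0, "wy": 0, "wz": 0, "claw": 0}, {"x": 0, "y": 0, "z": 0.05, "wx": 0, "wy": 0, "wz": 0, "claw": 0}, {"x": 0, "y": 0, "z": 0.06, "wx": 0, "wy": 0, "wz": 0, "claw": 0}, {"x": 0, "y": 0, "z": 0.06, "wx": 0, "wy": 0, "wz": 0, "claw": 0}, {"x": 0, "y": 0, "z": 0.06, "wx": 0, "wy": 0, "wz": 0, "claw": 0}, {"x": 0, "y": 0, "z": 0.06, "wx": 0, "wy": 0, "wz": 0, "claw": 0}, {"x": 0, "y": 0, "z": 0.06, "wx": 0, "wy": 0, "wz": 0, "claw": 0}]}}

```text
time: 17.95
tcp_pos: [0.5772, -0.2755, 0.0954]
orientation: [0.01, 3.142, -0.002]
ft_force: [-3.8, 3.0, 10.6]
grip_width: 0.023
```

Call:
{"fn": "servo_tool", "kwargs": {"targets": [{"x": 0, "y": 0, "z": 0.02, "wx": 0, "wy": 0, "wz": 0, "claw": 0}, {"x": 0, "y": 0, "z": 0.04, "wx": 0, "wy": 0, "wz": 0, "claw": 0}, {"x": 0, "y": 0, "z": 0.06, "wx": 0, "wy": 0, "wz": 0, "claw": 0}, {"x": 0, "y": 0, "z": 0.08, "wx": 0, "wy": 0, "wz": 0, "claw": 0}, {"x": 0, "y": 0, "z": 0.1, "wx": 0, "wy": 0, "wz": 0, "claw": 0}, {"x": 0, "y": 0, "z": 0.1, "wx": 0, "wy": 0, "wz": 0, "claw": 0}, {"x": 0, "y": 0, "z": 0.1, "wx": 0, "wy": 0, "wz": 0, "claw": 0}, {"x": 0, "y": 0, "z": 0.1, "wx": 0, "wy": 0, "wz": 0, "claw": 0}, {"x": 0, "y": 0, "z": 0.1, "wx": 0, "wy": 0, "wz": 0, "claw": 0}, {"x": 0, "y": 0, "z": 0.1, "wx": 0, "wy": 0, "wz": 0, "claw": 0}]}}

```text
time: 18.95
tcp_pos: [0.5773, -0.2756, 0.0953]
orientation: [-0.009, -3.141, 0.001]
ft_force: [-8.2, 4.7, 20.9]
grip_width: 0.023
```

```bash
python3 fit.py m|grep -E "wrist|^t|z62"
python3 - <<'E'
from h import *
from bench import sense,optics
import time
for i in range(2):
    s=sense();c=optics.camera("wrist");print(np.round(s["ft_force"],1),np.round(s["tcp_pos"],4))
W=cloud(c,wristT(s,c));p=c["pixels"].astype(int);g=p.max(2)
X,Y,Z=W[...,0],W[...,1],W[...,2];st=(g>60)&(g-p.min(2)<45)
r=np.hypot(X-.577,Y+.2745)
print("flange z",np.nanmedian(Z[st&(r<.0245)&(r>.018)&(X<.57)]),"housing z",np.nanmedian(Z[st&(r>.028)&(r<.034)&(X<.57)&(Z>.05)]), "handle top",np.nanmedian(Z[(g<70)&(abs(X-.577)<.009)&(abs(Y+.2746)<.009)&(Z<.14)]))
for n in("scene","side"):
    c=optics.camera(n);cv2.imwrite(f"pics/{n}_full.png",c["pixels"])
E
```

```text
scene z62 [145 247  50  47 603] [ 583.7 -275.5   70.1   59.4   89.7] [[556.9, -310.5, 58.6], [612.9, -240.7, 65.4]]
side z62 [ 320  314   68   49 1070] [ 578.4 -276.5   71.6   70.5   89.2] [[543.2, -311.8, 58.3], [612.7, -241.6, 65.2]]
wrist z62 [ 254  190  131   94 5444] [ 570.5 -274.5   70.4   56.3   89.4] [[542.7, -309.2, 58.8], [591.5, -239.8, 64.8]]
wrist flange [ 272  212   94   44 2182] [ 564.7 -274.6   51.2   25.1   89.2] [[553.0, -298.8, 65.5], [576.2, -250.7, 69.8]]
wrist handletop [ 179  298  105   75 2923] [ 576.5 -305.    35.3   26.3   86.2] [[563.9, -320.8, 124.3], [588.0, -287.6, 132.0]]
wrist handletop [ 354  298  105   74 2901] [ 576.9 -244.8   26.4   35.     3. ] [[564.3, -261.9, 124.4], [588.6, -229.1, 132.0]]
wrist handletop [ 285  304   68   57 3366] [ 577.3 -274.8   24.1   23.1   89.7] [[566.3, -286.4, 124.4], [587.3, -263.3, 128.8]]
t 19.1 tcp [ 0.5773 -0.2756  0.0953] jaw 89.67 down [-7.e-04 -7.e-04 -1.e+00] F [-8.6  5.3 18.8] w 0.023 q [-0.6   0.38  1.77 -0.    0.99 -2.17]
[-8.6  5.3 18.8] [ 0.5773 -0.2756  0.0953]
[-9.7  5.1 19.9] [ 0.5773 -0.2756  0.0953]
flange z 0.0679389741257046 housing z 0.06161058862575469 handle top 0.12763375534867435
```

View pics/side_m.png

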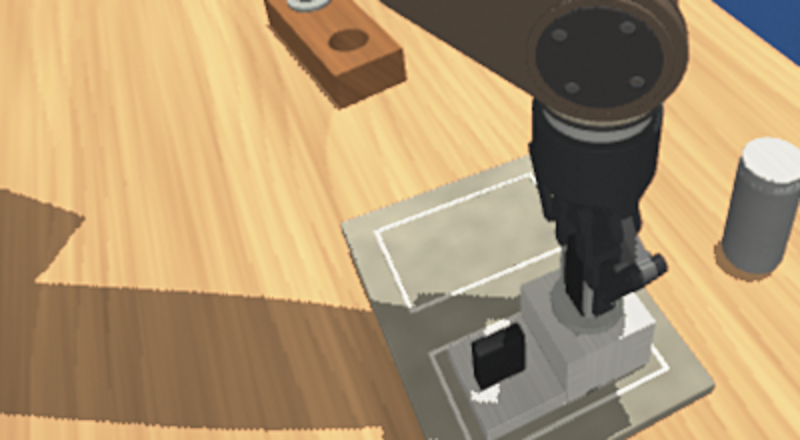

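View pics/side_full.png

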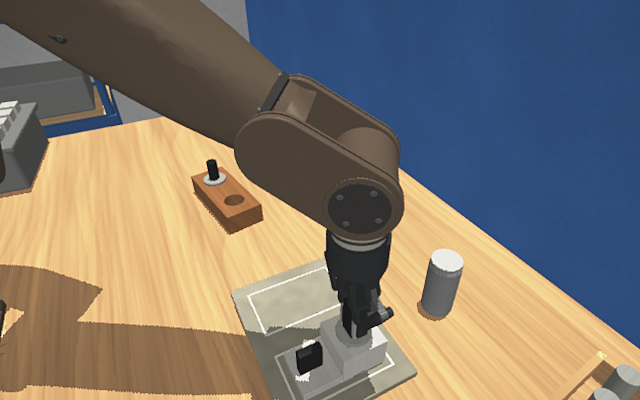

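The flange top stands 6.3 mm above the housing (flange is 6 mm thick), and the force rises steeply against a stopped TCP, so it is seated. The fixture is still inside the crossed outline. Handing in.

```bash
python3 -c "
from bench import order
print(order.job_done())"
```

```text
the job is handed in; nothing more can be done
None
```

I slid the fixture into the crossed outline by its tab and let it go there. Then I took the square-handled gauge from the rack, turned it about 31° to match the slots, and pushed it home. I handed in at about 19 s of the 51 s, still gripping the gauge (grip set to 100 N) and pressing down.

**Last checks:**
- **Fixture:** within about 1 mm of the cross and about 0.5° of the mark. The three cameras differ from each other by up to 2 mm in y.
- **Gauge:** its flange top is 6.3 mm above the housing against a 6 mm flange, so it is seated within about 0.3 mm. The tool tilt is about 0.001 rad, and the gauge's centre is about 0.5 mm from the housing's.
- **Force:** the upward force was about 6 N when the flange was almost down. It rose to about 20 N while the tool stopped moving, so the flange is bearing on the housing. About 10 N sideways remains from the arm pressing.
- **Other things:** the plain gauge and the can look undisturbed in the last picture. The arm hid the wrench and bracket in that view, but it never came near them.

My first move call was refused because the rows lacked some keys; nothing moved.

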